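# Hang the parts bin on the slat rail and file the inspected relay

### The job

Hang the empty black parts bin that stands on the mat in the free bay of the slat rail, centred on that bay's label holder: tip its front up, feed its steel hook into the groove, swing it down until it hangs level and home, and let go of it. Then take the relay from the microscope stage and put it into the hung bin. Leave the bottle, brush and caliper where they are and do not bump the microscope.

Things in the scene. Friction and masses are not known exactly. Their poses are not given: they have to be found in the camera images.
- bin_mid (a point): Centre of the loose, empty, black open-topped parts bin standing on the mat. Outside 84 mm long (x) by 54 mm wide (y) by 40 mm high; this point is 20 mm above its underside. Walls and floor 3 mm; side and back walls 40 mm high and flat, front wall (-x) 24 mm high. About 0.12 kg. A steel hook stands off its back (+x). Axes: x to the back, y left, z up.
- bin_neck (a point): Point on the same bin: outer face of its back wall (42 mm behind bin_mid), mid-width, underside of the hook's neck (34 mm above the bin's underside). The neck is 30 mm wide, 3 mm thick and runs 10 mm back from here; at its end a tongue 3 mm thick (7 to 10 mm behind the wall) stands up to 23 mm above this point (57 mm above the underside). Axes as the bin's.
- rail: Fixed aluminium slat rail, 340 mm long (y), 175 mm high, on two posts behind it. Origin on the bench in the plane of its front face, mid-length; x points into the rail (away from the robot), z up. Flat face from z 65 to 120 mm; open groove mouth z 120 to 137 mm, full length; front lip 4 mm thick, z 137 to 175 mm. Behind is a cavity 4 to 18 mm behind the face, floor z 120, ceiling z 165 mm.
- groove (a point): Point on the rail's front edge of the groove's floor: mid-length, in the front face, 120 mm up; axes as the rail's. A home bin has bin_neck at x about 0, z about 0 here: neck on the floor, tongue up behind the lip, back wall against the face. It then has about 3 mm of play and sags about 3 degrees front-down. The tongue passes the mouth only with the bin's front tipped up, best by 35 to 40 degrees.
- bay_mark (a point): The free bay: point on the rail's top edge (175 mm up) in the plane of its front face, at the middle of the label holder (50 mm wide, 14 mm high, black with a white card, standing on the rail top) that has no bin below it. The bin's middle belongs at this point's y along the rail. Axes as the rail's. Bays are 100 mm apart.
- bin_a: Fixed: an occupied bay. Origin on the rail's top at its label holder, 11 mm behind the front face, axes as the rail's. A bin of the same size hangs there, its front 95 mm before this origin, its underside 89 mm below it.
- bin_b: Fixed: the other occupied bay; the same as bin_a.
- relay_mid (a point): Centre of the relay, a grey upright block 26 mm (x) by 20 mm (y) by 44 mm high, 0.045 kg, standing on the microscope stage; this point is 22 mm above its underside. Axes x along its 26 mm side, z up.
- scope: Fixed stand microscope. Origin on the bench under the middle of its white stage, 170 by 170 mm, 12 mm high. Lens with ring light: a vertical round barrel over x +20 mm, y 0; ring radius 43 mm, 190 to 212 mm up (lamp face 188 mm), narrower above. Post at x +10, y -120 mm; an arm 240 to 300 mm up joins it to the barrel. The -x side is open to the robot.
- bottle: Loose white bottle, bystander: 48 mm across, 120 mm high, origin at the centre of its underside.
- brush: Loose flat brush, bystander, lying on the mat, about 145 mm long, 36 mm wide, 10 mm high; origin at the ferrule's handle end, bristles 55 mm to +x, handle 90 mm to -x.
- caliper: Loose caliper, bystander, lying on the mat, 190 mm long (x), 10 mm high; origin at the middle of its beam, jaws 42 mm to -y at its -x end.

How it is judged:
On the way, in this order (a step that is already met when the one before it is completed fails the run):
1. the bin hangs home and level in the free bay, centred within 20 mm, and the fingers have let it go (x of bin_neck in the frame of rail between -0.006 and 0.006 m and z of bin_neck in the frame of rail between 0.115 and 0.126 m and angle between bin_mid's own z axis and vertical below 0.14 rad and angle between the y axis of bin_mid and the y axis of rail, either way round below 0.12 rad and y of bin_neck in the frame of bay_mark between -0.02 and 0.02 m and contact force between the fingers and bin below 0.05 N), for 0.3 s.
2. the relay is in the hung bin (x of bin_neck in the frame of rail between -0.006 and 0.006 m and z of bin_neck in the frame of rail between 0.115 and 0.126 m and angle between bin_mid's own z axis and vertical below 0.14 rad and angle between the y axis of bin_mid and the y axis of rail, either way round below 0.12 rad and y of bin_neck in the frame of bay_mark between -0.02 and 0.02 m and x of relay_mid in the frame of bin_mid between -0.042 and 0.042 m and y of relay_mid in the frame of bin_mid between -0.027 and 0.027 m and z of relay_mid in the frame of bin_mid between -0.015 and 0.016 m), for 0.1 s.
At the end, for the whole second after the job is handed in: The bin hangs in the free bay's groove: its neck within 6 mm of the rail face and 5 mm below to 6 mm above the mouth's floor, level within 8 degrees, square to the rail within 7 degrees, centred on the label holder within 20 mm; the relay lies or stands inside the bin; both are at rest (all of step 2 and linear speed of each of bin, relay below 0.02 m/s); the robot touches nothing.
It fails at once if a bystander was shifted more than 25 mm or the bottle tipped (distance of any of bottle, brush, caliper from where it was at the start of the episode above 0.025 m or angle between bottle's own z axis and vertical above 0.4 rad).
It fails at once if the robot bumped the microscope with more than 15 N (contact force between the arm and scope above 15 N).
It also fails if it takes over 72 s, if anything falls off the work surface, if the arm or the gripper's body presses on something with over 40 N, if the wrist force passes 120 N, or if a joint passes its speed limit or range.

### The arm

A 7-joint arm with a two-finger parallel gripper is mounted at the origin on the work surface. World frame = base frame: x ahead of the robot, y to its left, z up, the work surface at z = 0. Lengths are in m, angles in rad, forces in N, time in s.
With the tool pointing down it reaches from about 0.4 to 0.85 m from the base axis. Payload 10.4 kg.
Tool frame: the origin (TCP) lies at the very end of the fingers, on their centre line; the grasp point (between the pads) lies 19 mm behind it; y points along the fingers, z is the direction in which the jaws open and shut, and the axes are right-handed (so a half turn about y gives the same grasp; the last joint's range is limited). The gripper opens to 85 mm and grips with 20 to 120 N. Pads are 22 mm wide; open, the fingers measure 114 mm over their backs; the gripper's body (76 mm by 85 mm) begins 54 mm behind the grasp point. The pads swing forward as they close: fully open they stand 13 mm farther back than shut.
Start: joints at [-1.365, 0.332, -0.065, 1.46, 0.022, 1.35, -0.088], TCP at [0.142, 0.609, 0.231] pointing down, gripper open.
Joint ranges: [-2.6, 2.6], [-0.5, 2.12], [-1.47, 1.34], [0.16, 2.42], [-1.27, 4.41], [0.06, 2.06], [-2.6, 2.6]. Speed limits (rad/s): [2.22, 2.22, 2.79, 2.79, 3.14, 3.14, 3.14].

### API

Orientations are given as a unit quaternion [w, x, y, z].
In Python, from station import ctrl gives the robot as it stands.
- The arm moves only by the tool arm_command, never from a script. Its argument "increments" is a list of rows, each a list of 6 numbers: the shift along the tool's x, y, z in m, then the turn, a rotation vector about the tool's x, y, z in units of 8 degrees (1.0 is 8 degrees). In form: [[tx, ty, tz, wx, wy, wz], ...]. A call has 1 to 20 rows; each row is the pose to reach, as a shift and turn from the pose commanded when the call began, along the tool's axes at that moment; what a row does not reach only later rows make up. A row lasts 1/10 s, in which the tool goes at most 50 mm and 8.59 degrees, less where a joint would pass 70% of its speed; a pose out of reach is approached as far as the arm can. A call with a gripper value outside its range is refused whole. "grip" is the opening, from 0 (shut) to 1 (fully open), set as the call begins (left out, the last holds). The fingers move at their own pace and stop on an object; "squeeze" is the grip in N (left out, the last holds). Time passes only in rows, so rows that repeat a pose let the fingers close. It gives the time, the measured TCP pose, the force and the opening at its end, in the units of the state.
- ctrl.read_state(): the state, without advancing time (a new reading comes with each control period).
- ctrl.capture(name): name is "scene" or "top"; returns a dict with "color" (384x512x3 uint8, blue, green, red), "range_z" (384x512 float32, m along the optical axis (not along the pixel's ray), 0 where there is no reading), "fx", "fy", "cx", "cy" (pixels), "R" (3x3) and "t" (3): a world point X has camera coordinates R X + t. Camera axes: x right, y down, z forward; pixel columns grow to the right and rows downward; lengths in m; the calibration is good to about 2 mm. A picture is of the moment at which its call begins.
- ctrl.finish_job(): hands the job in, once; it reports no verdict.
Trained networks look in a picture, given as the dict that the camera call returned (one of the last four; its "shot" number tells which), for a name from the list of things; names that differ only in an ending like _2 or _b are one class to them, and where a whole thing is asked for, a point or a joint stands for the part that bears it (a point fixed in the world has none). Each returns a list of dicts, best first, with "confidence" (0 to 1); they miss things now and then, are a little off and sometimes report something else, mostly with a low value. They report only what shows in the picture. A call takes as long as a camera call.
- ctrl.cut_out(picture, name): "region" (384x512 bool, what is visible of it) and "position" ([row, column] in pixels, amid what is visible of it).
The state is a dict: "t": time; "q": joint angles; "joint_velocities": joint speeds; "effort": joint torques, N m; "tool_pos": TCP position; "tool_rot": TCP orientation; "force": force on the tool from outside, world axes, zero at the start; "torque": the same for the moment, N m; "gripper_width": finger opening in m.
Only numpy, scipy, OpenCV 4.12 (cv2) and the standard library are available. Lean on these libraries where they do the work, as an engineer would, in place of code of your own. Each camera call takes 0.05 s, during which the arm holds its last target.

## Working session

There is one attempt and no reset: what is moved stays moved. The work goes in short steps, Python scripts to look and compute and a tool call to move; the robot and the scene stay as the last step left them, time stands still between calls to the robot, and variables do not carry over. Pictures are saved under pics/ and viewed, and the job is handed in when it is done.

Besides the shell and the picture viewer there is one more tool, called after "Request:" as a command line: name --pt "numbers of a row" for each row, then --argument value for the rest. arm_command: Moves the arm, as the interface text tells. Its arguments: {"type":"object","properties":{"increments":{"type":"array"},"grip":{"type":"number"},"squeeze":{"type":"number"}},"required":["increments"]}

```bash
ls; mkdir -p pics
cat > look.py <<'E'
import cv2,sys,numpy as np
from station import ctrl
E
python3 - <<'E'
from station import ctrl
import cv2,pickle,numpy as np
print(ctrl.read_state())
for n in("scene","top"):
    p=ctrl.capture(n); cv2.imwrite(f"pics/{n}0.png",p["color"]); pickle.dump(p,open(f"{n}0.pkl","wb"))
    print(n,p["fx"],p["cx"],p["cy"],np.round(p["R"],3).tolist(),np.round(p["t"],3), -p["R"].T@p["t"], [k for k in p])
    R,t=p["R"],p["t"]
    for name in["bin_mid","bin_neck","rail","groove","bay_mark","bin_a","relay_mid","scope","bottle","brush","caliper"]:
        try:
            for r in ctrl.cut_out(p,name)[:3]:
                m=r["region"]&(p["range_z"]>0)
                v,u=np.nonzero(m);z=p["range_z"][m]
                P=np.c_[(u-p["cx"])*z/p["fx"],(v-p["cy"])*z/p["fy"],z]
                W=(P-t)@R
                print(name,round(r["confidence"],2),np.round(r["position"]),m.sum(),np.round(np.median(W,0),3),np.round(np.percentile(W,[2,98],axis=0),3).tolist())
        except Exception as e: print(name,e)
E
```

```text
pics
{'t': 0.0, 'q': array([-1.3646038 ,  0.33284021, -0.06471696,  1.46092678,  0.02161305,
        1.34993038, -0.08852098]), 'joint_velocities': array([-1.35587964e-03, -3.62982339e-04,  3.53343013e-04, -1.42029097e-03,
        7.67254183e-05, -1.90382640e-03, -7.67854549e-04]), 'effort': array([-5.21332549e-05, -6.25462818e+01,  4.91323275e-02, -3.91612852e+01,
        1.61590381e-02,  1.02087285e-02,  1.55499379e-05]), 'tool_pos': array([0.14166529, 0.60834402, 0.23054271]), 'tool_rot': array([-0.70198857,  0.70298268, -0.08073821,  0.08067681]), 'force': array([-0.18762105, -0.24480601,  1.02060215]), 'torque': array([-0.01820551, -0.0276287 , -0.0591347 ]), 'gripper_width': 0.08567161722536676}
scene 385.6562862228419 262.12967013964527 190.03902929519572 [[0.021, 1.0, 0.004], [0.757, -0.013, -0.653], [-0.653, 0.017, -0.757]] [ 0.02  -0.299  1.246] [ 1.03953666 -0.04561793  0.74883172] ['color', 'range_z', 'fx', 'fy', 'cx', 'cy', 'R', 't', 'shot']
bin_mid 0.59 [212. 343.] 777 [0.478 0.163 0.009] [[0.438, 0.127, 0.0], [0.533, 0.196, 0.056]]
bin_neck 0.75 [213. 343.] 730 [0.477 
[... 2532 characters left out ...]
0.005, 0.122]]
relay_mid 0.48 [180. 320.] 84 [ 0.542 -0.248  0.054] [[0.531, -0.259, 0.015], [0.554, -0.24, 0.058]]
scope 0.85 [166. 346.] 6282 [ 0.551 -0.287  0.053] [[0.469, -0.42, 0.007], [0.619, -0.184, 0.377]]
scope 0.6 [135. 169.] 799 [0.651 0.197 0.099] [[0.599, 0.166, 0.087], [0.699, 0.222, 0.187]]
bottle 0.63 [188. 248.] 284 [ 0.516 -0.028  0.082] [[0.499, -0.051, -0.001], [0.559, -0.005, 0.122]]
brush 0.79 [236. 288.] 406 [ 0.379 -0.15   0.009] [[0.291, -0.171, -0.002], [0.426, -0.136, 0.013]]
brush 0.18 [138. 167.] 872 [0.653 0.197 0.101] [[0.599, 0.166, 0.086], [0.699, 0.223, 0.188]]
caliper 0.75 [125. 206.] 2226 [0.676 0.08  0.157] [[0.655, -0.078, 0.005], [0.724, 0.259, 0.178]]
```

View pics/scene0.png

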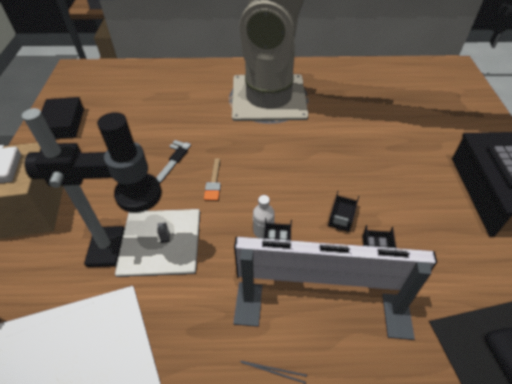

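View pics/top0.png

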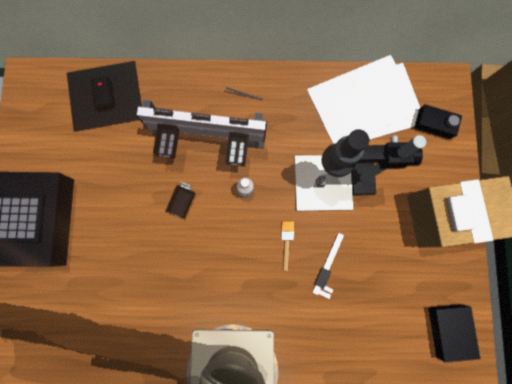

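Run:
```python
import pickle,numpy as np,cv2
def cloud(n):
    p=pickle.load(open(n+"0.pkl","rb"));z=p["range_z"];v,u=np.indices(z.shape)
    P=np.stack([(u-p["cx"])*z/p["fx"],(v-p["cy"])*z/p["fy"],z],-1)
    W=(P-p["t"])@p["R"];W[z==0]=np.nan
    return p,W
for n in("scene","top"):
    p,W=cloud(n)
    # bin region
    def sel(x0,x1,y0,y1,z0,z1):
        return W[(W[...,0]>x0)&(W[...,0]<x1)&(W[...,1]>y0)&(W[...,1]<y1)&(W[...,2]>z0)&(W[...,2]<z1)]
    A=sel(.40,.57,.09,.24,.012,.07)
    r=cv2.minAreaRect(A[:,:2].astype(np.float32)); print(n,"bin>12mm",len(A),r)
    B=sel(.40,.57,.09,.24,.030,.048); print("rim",cv2.minAreaRect(B[:,:2].astype(np.float32)))
    C=sel(.40,.57,.09,.24,.045,.07); print("hook",np.round(C,3).tolist())
    # relay top
    D=sel(.50,.60,-.29,-.21,.048,.064); print("relaytop",len(D),cv2.minAreaRect(D[:,:2].astype(np.float32)),D[:,2].mean())
    S=sel(.4,.7,-.45,-.15,.008,.015); print("stage",len(S),cv2.minAreaRect(S[:,:2].astype(np.float32)))
    # rail top
    T=sel(.6,.8,-.15,.32,.165,.181); rr=cv2.minAreaRect(T[:,:2].astype(np.float32));print("railtop",len(T),rr,cv2.boxPoints(rr).round(3).tolist())
    F=sel(.6,.8,-.1,.3,.183,.2); 
    for y0 in(-.05,.05,.15):
        G=F[(F[:,1]>y0)&(F[:,1]<y0+.1)];print("holder",y0,len(G),G.mean(0).round(4),G.min(0).round(3),G.max(0).round(3))
    bo=sel(.47,.58,-.07,.02,.02,.13);print("bottle",bo.min(0),bo.max(0))
    c=p["color"]
    k=p
    x,y=(300,180) if n=="scene" else (140,100)
    cv2.imwrite(f"pics/{n}z.png",cv2.resize(c[y-0:y+120,x:x+130] if n=="top" else c[y:y+90,x:x+130],None,fx=6,fy=5 if n=="top" else 6,interpolation=cv2.INTER_CUBIC))
```

```text
scene bin>12mm 375 ((0.48672395944595337, 0.16124679148197174), (0.0535244457423687, 0.09690450131893158), 69.33963775634766)
rim ((0.4870647192001343, 0.16111832857131958), (0.0535244457423687, 0.09566599875688553), 69.33963775634766)
hook [[0.522, 0.132, 0.055], [0.522, 0.134, 0.056], [0.524, 0.132, 0.055], [0.525, 0.134, 0.056], [0.525, 0.136, 0.056], [0.526, 0.138, 0.058], [0.525, 0.141, 0.056], [0.525, 0.132, 0.053], [0.528, 0.134, 0.056], [0.527, 0.136, 0.054], [0.528, 0.138, 0.057], [0.528, 0.14, 0.056], [0.527, 0.143, 0.055], [0.528, 0.145, 0.056], [0.528, 0.147, 0.056], [0.528, 0.149, 0.056], [0.525, 0.133, 0.048], [0.528, 0.134, 0.053], [0.526, 0.137, 0.05], [0.527, 0.139, 0.051], [0.529, 0.141, 0.053], [0.53, 0.142, 0.056], [0.53, 0.144, 0.056], [0.531, 0.146, 0.056], [0.533, 0.148, 0.059], [0.532, 0.151, 0.057], [0.532, 0.153, 0.057], [0.531, 0.156, 0.056], [0.532, 0.157, 0.057], [0.527, 0.137, 0.047], [0.528, 0.139, 0.049], [0.528, 0.141, 0.049], [0.529, 0.143, 0.049], [0.53, 0.145, 0.052], [0.532, 0.147, 0.054], [0.531, 0.149, 0.052], [0.532, 0.151, 0.053], [0.533, 0.15
[... 2164 characters left out ...]
5, -0.24732080101966858), (0.20935799181461334, 0.2764725387096405), 20.061481475830078)
railtop 1186 ((0.694445788860321, 0.08914900571107864), (0.3480759561061859, 0.04622538015246391), 83.76762390136719) [[0.652999997138977, -0.08100000023841858], [0.6990000009536743, -0.0860000029206276], [0.7360000014305115, 0.25999999046325684], [0.6899999976158142, 0.26499998569488525]]
holder -0.05 44 [ 0.6769 -0.0113  0.188 ] [ 0.673 -0.035  0.183] [0.68  0.015 0.192]
holder 0.05 43 [0.688  0.0909 0.1885] [0.684 0.065 0.183] [0.693 0.114 0.193]
holder 0.15 44 [0.6986 0.1887 0.188 ] [0.693 0.164 0.183] [0.703 0.213 0.192]
bottle [ 0.49834138 -0.05084665  0.02264194] [0.57976042 0.01489545 0.1249045 ]
```

```bash
cat > h.py <<'E'
import numpy as np,pickle,cv2
from scipy.spatial.transform import Rotation as Ro
from station import ctrl
def cur():
    s=ctrl.read_state();q=s["tool_rot"];return np.array(s["tool_pos"]),Ro.from_quat([q[1],q[2],q[3],q[0]]),s
def pose(tip,yaw,alpha,flip=False):
    """tool y = down tilted forward by alpha along yaw dir; tool z = left dir (or flipped)"""
    xb=np.array([np.cos(yaw),np.sin(yaw),0]);yb=np.array([-xb[1],xb[0],0])
    y=np.sin(alpha)*xb-np.cos(alpha)*np.array([0,0,1]);z=-yb if flip else yb
    return np.array(tip,float),Ro.from_matrix(np.c_[np.cross(y,z),y,z])
def inc(p,R,p0=None,R0=None):
    if p0 is None: p0,R0,_=cur()
    return np.round(np.r_[R0.inv().apply(p-p0),(R0.inv()*R).as_rotvec()/np.deg2rad(8)],4).tolist()
YR=0.107
xr=np.array([np.cos(YR),-np.sin(YR),0]);yr=np.array([np.sin(YR),np.cos(YR),0])
def cloud(n,save=None):
    p=ctrl.capture(n);z=p["range_z"];v,u=np.indices(z.shape)
    P=np.stack([(u-p["cx"])*z/p["fx"],(v-p["cy"])*z/p["fy"],z],-1)
    W=(P-p["t"])@p["R"];W[z==0]=np.nan
    if save: cv2.imwrite("pics/"+save+".png",p["color"])
    return p,W
E
python3 - <<'E'
from h import *
p,R,s=cur();print(p,R.as_matrix().round(3).tolist())
print([a for a in dir(ctrl) if a[0]!='_'])
for n in("scene","top"):
    pk=pickle.load(open(n+"0.pkl","rb"));z=pk["range_z"];v,u=np.indices(z.shape)
    P=np.stack([(u-pk["cx"])*z/pk["fx"],(v-pk["cy"])*z/pk["fy"],z],-1);W=((P-pk["t"])@pk["R"])[z>0]
    o=np.array([.677,.0895,0]);L=np.c_[(W-o)@xr,(W-o)@yr,W[:,2]]
    T=L[(abs(L[:,1]+0)<.19)&(L[:,2]>.168)&(L[:,2]<.181)&(abs(L[:,0])<.06)]
    print(n,np.percentile(T[:,0],[1,5,10,50,90,99]).round(4),T[:,1].min(),T[:,1].max())
    for a,b in((-.15,-.07),(-.03,.03),(.07,.15)):
        t=T[(T[:,1]>a)&(T[:,1]<b)];print(a,np.percentile(t[:,0],[2,10,90]).round(4))
    f=L[(abs(L[:,1])<.04)&(L[:,2]>.07)&(L[:,2]<.115)&(abs(L[:,0])<.05)]; print("face",len(f),np.percentile(f[:,0],[5,50,95]) if len(f) else 0)
    b=np.array([.482,.1637,0]);yw=-.355;xb=np.array([np.cos(yw),np.sin(yw),0]);yb=np.array([-xb[1],xb[0],0])
    B=np.c_[(W-b)@xb,(W-b)@yb,W[:,2]];B=B[(abs(B[:,0])<.07)&(abs(B[:,1])<.045)&(B[:,2]>.012)]
    print("bin x",B[:,0].min(),B[:,0].max(),"y",np.percentile(B[:,1],[0,2,98,100]))
    for lo in np.arange(-.05,.06,.02):
        k=B[(B[:,0]>lo)&(B[:,0]<lo+.02)&(B[:,2]>.03)&(B[:,2]<.045)]
        if len(k):print(lo.round(2),k[:,1].min().round(4),k[:,1].max().round(4))
E
```

```text
[0.1417358  0.60875625 0.23131022] [[0.974, 0.0, 0.227], [-0.227, 0.0, 0.974], [-0.0, -1.0, 0.0]]
['PlanningError', 'capture', 'cut_out', 'finish_job', 'read_state']
scene [-0.0046 -0.0034 -0.0019  0.0125  0.0235  0.0394] -0.17372076607879058 0.17463426209090127
-0.15 [-0.004  -0.0019  0.0267]
-0.03 [-0.0043 -0.0022  0.0175]
0.07 [-0.0044 -0.0019  0.0272]
face 494 [0.01432016 0.01526657 0.01634421]
bin x -0.04310005666304172 0.05373815565468287 y [-0.02759811 -0.02701724  0.025826    0.02633802]
-0.05 -0.0267 0.0263
-0.03 -0.0273 0.0263
-0.01 -0.0273 0.026
0.01 -0.0275 0.026
0.03 -0.0274 0.0259
0.05 -0.0156 0.0134
top [-0.005  -0.0043 -0.0037  0.0049  0.0202  0.0382] -0.17249252715603872 0.1755836232102778
-0.15 [-0.0049 -0.0039  0.0229]
-0.03 [-0.0049 -0.0041  0.0095]
0.07 [-0.0047 -0.0035  0.0229]
face 138 [-0.00484744 -0.00403364 -0.00316472]
bin x -0.04325634747930427 0.051619131159996896 y [-0.02723253 -0.02690566  0.02736428  0.02840322]
-0.05 -0.0261 0.0275
-0.03 -0.0266 0.0284
-0.01 -0.0272 0.0274
0.01 -0.0269 0.0284
0.03 -0.0272 0.0274
0.05 -0.0148 -0.0148
```

Run:
```python
from h import *
yw=-.355;a=np.deg2rad(42)
g=np.array([.482,.164,0.028])-.004*np.array([np.cos(yw),np.sin(yw),0])
for back in(.15,0):
    t,R=pose([0,0,0],yw,a);y=R.as_matrix()[:,1]
    p=g+(.023-back)*y; print(p.round(3),inc(p,R))
```

```text
[0.399 0.195 0.122] [0.344, 0.1089, -0.3448, -0.3319, 0.8631, -5.243]
[0.493 0.16  0.011] [0.4436, 0.2204, -0.3575, -0.3319, 0.8631, -5.243]
```

Request:
arm_command --pt "0.08 0 -0.08 0 0.2 -1" --pt "0.16 0 -0.16 -0.1 0.4 -2" --pt "0.2 0.02 -0.2 -0.2 0.5 -3" --pt "0.24 0.04 -0.24 -0.2 0.6 -4" --pt "0.27 0.06 -0.27 -0.33 0.86 -5.24" --pt "0.3 0.08 -0.3 -0.33 0.86 -5.24" --pt "0.344 0.109 -0.345 -0.33 0.86 -5.24" --pt "0.344 0.109 -0.345 -0.33 0.86 -5.24" --pt "0.344 0.109 -0.345 -0.33 0.86 -5.24" --pt "0.344 0.109 -0.345 -0.33 0.86 -5.24" --pt "0.344 0.109 -0.345 -0.33 0.86 -5.24" --pt "0.344 0.109 -0.345 -0.33 0.86 -5.24" --pt "0.344 0.109 -0.345 -0.33 0.86 -5.24" --pt "0.344 0.109 -0.345 -0.33 0.86 -5.24" --grip 1

```text
t: 2.6
tool_pos: [0.3984, 0.1965, 0.1229]
tool_rot: [-0.606, 0.694, 0.133, 0.365]
force: [-0.4, 0.5, 0.3]
gripper_width: 0.0851
```

Run:
```python
from h import *
p,R,s=cur();print(s["q"].round(2),R.as_matrix().round(3).tolist())
k,W=cloud("scene","s1");cv2.imwrite("pics/s1z.png",cv2.resize(k["color"][100:300,200:440],None,fx=3,fy=3))
yw=-.355;a=np.deg2rad(42)
g=np.array([.482,.164,0.028])-.004*np.array([np.cos(yw),np.sin(yw),0])
t,Rg=pose([0,0,0],yw,a);y=Rg.as_matrix()[:,1]
print(inc(g+.023*y,Rg))
```

```text
[-1.29 -0.09  0.16  2.39  0.93  1.01 -0.5 ] [[0.697, 0.628, 0.345], [-0.258, -0.23, 0.938], [0.669, -0.743, 0.001]]
[0.0003, 0.1507, -0.0016, -0.0169, 0.0073, -0.0019]
```

View pics/s1z.png

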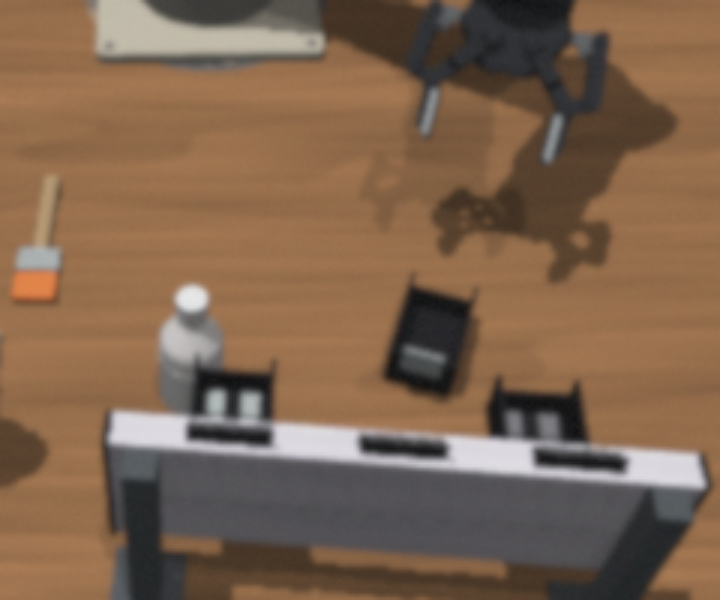

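Request:
arm_command --pt "0 0.03 0 0 0 0" --pt "0 0.06 0 0 0 0" --pt "0 0.09 0 0 0 0" --pt "0 0.115 -0.001 0 0 0" --pt "0 0.135 -0.001 0 0 0" --pt "0 0.15 -0.001 0 0 0" --pt "0 0.15 -0.001 0 0 0" --pt "0 0.15 -0.001 0 0 0"

```text
t: 3.45
tool_pos: [0.4921, 0.1597, 0.0109]
tool_rot: [-0.605, 0.695, 0.133, 0.365]
force: [0.7, 0.2, 0.2]
gripper_width: 0.0855
```

Run:
```python
from h import *
p,R,s=cur();print(s["q"].round(2),s["force"])
k,W=cloud("scene","s2");cv2.imwrite("pics/s2z.png",cv2.resize(k["color"][150:270,260:420],None,fx=5,fy=5))
k,W=cloud("top","t2");cv2.imwrite("pics/t2z.png",cv2.resize(k["color"][120:240,120:280],None,fx=5,fy=5))
```

```text
[-1.13  0.28  0.31  2.37  1.28  0.62 -0.75] [0.73246915 0.20006981 0.15892331]
```

View pics/s2z.png

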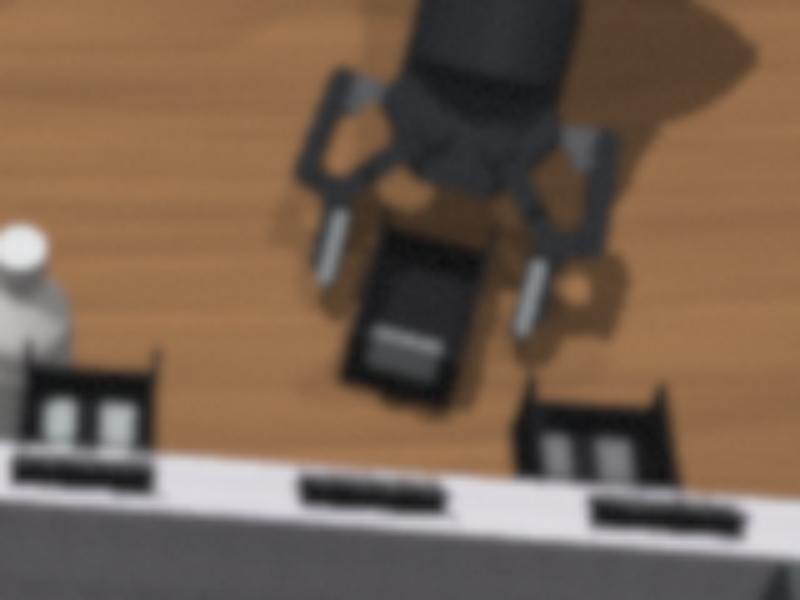

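View pics/t2z.png

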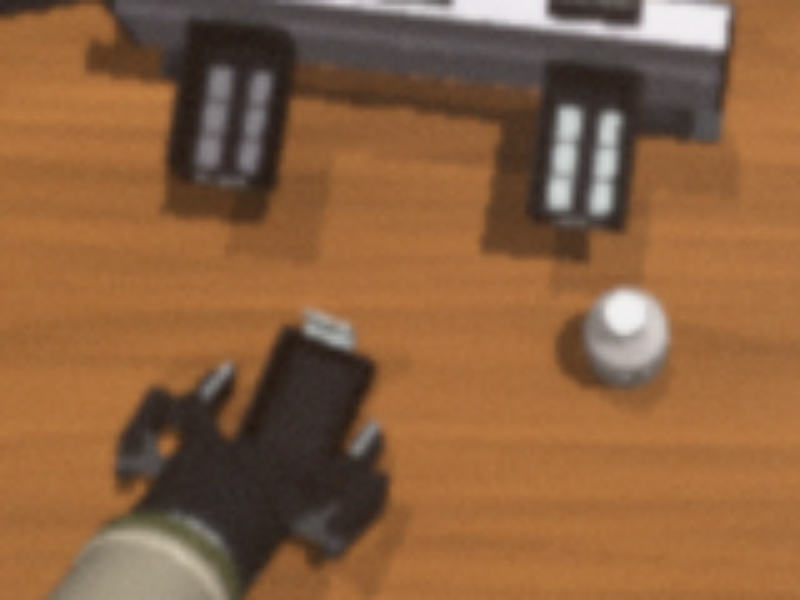

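Request:
arm_command --pt "0 0 0 0 0 0" --pt "0 0 0 0 0 0" --pt "0 0 0 0 0 0" --pt "0 0 0 0 0 0" --pt "0 0 0 0 0 0" --pt "0 0 0 0 0 0" --pt "0 0 0 0 0 0" --grip 0 --squeeze 60

```text
t: 4.25
tool_pos: [0.4923, 0.1595, 0.0113]
tool_rot: [-0.605, 0.694, 0.133, 0.366]
force: [-5.3, 0.3, 8.7]
gripper_width: 0.0534
```

Request:
arm_command --pt "0.01 -0.011 0 0 0 0" --pt "0.027 -0.03 0 0 0 0" --pt "0.047 -0.052 0 0 0 0" --pt "0.067 -0.075 0 0 0 0" --pt "0.087 -0.097 0 0 0 0" --pt "0.1 -0.112 0 0 0 0" --pt "0.1 -0.112 0 0 0 0" --pt "0.1 -0.112 0 0 0 0"

```text
t: 5.05
tool_pos: [0.4915, 0.1592, 0.1607]
tool_rot: [-0.606, 0.694, 0.133, 0.366]
force: [0.3, -0.6, -1.6]
gripper_width: 0.0535
```

```bash
cat > binfit.py <<'E'
from h import *
def binpts(W,ctr,rad=.09):
    d=np.linalg.norm(W-ctr,axis=-1);return W[d<rad]
E
python3 - <<'E'
from h import *
p,R,s=cur();print(s["q"].round(2),s["force"],s["gripper_width"])
k,W=cloud("scene","s3");cv2.imwrite("pics/s3z.png",cv2.resize(k["color"][150:270,260:420],None,fx=5,fy=5))
pickle.dump((k,W),open("s3.pkl","wb"))
k2,W2=cloud("top","t3");cv2.imwrite("pics/t3z.png",cv2.resize(k2["color"][100:220,120:280],None,fx=5,fy=5))
pickle.dump((k2,W2),open("t3.pkl","wb"))
# expected bin frame by rigid grasp: tool->bin
yw=-.355
p0=np.array([.4922,.1596,.0111]);R0=Ro.from_quat([.695,.133,.366,-.605])
Rb0=Ro.from_euler('z',yw);b0=np.array([.482,.164,.020])
tb=R0.inv().apply(b0-p0);Rtb=R0.inv()*Rb0
np.savez("grasp.npz",tb=tb,Rtb=Rtb.as_matrix())
bp=p+R.apply(tb);Rb=R*Rtb;print(bp,Rb.as_matrix().round(3))
for Wn in(W,W2):
    L=Rb.inv().apply(Wn.reshape(-1,3)-bp)
    L=L[(abs(L[:,0])<.07)&(abs(L[:,1])<.0285)&(abs(L[:,2])<.05)]
    h=L[(L[:,0]>.044)&(abs(L[:,1])<.017)];print(len(L),"hook",np.percentile(h,[2,50,98],axis=0).round(4).tolist())
    h=L[(L[:,2]>.015)&(L[:,2]<.03)&(abs(L[:,1])<.02)&(L[:,0]>.02)];print("back rim",np.percentile(h,[2,50,98],axis=0).round(4).tolist())
    h=L[(abs(L[:,1])<.02)&(abs(L[:,0])<.035)];print("floor",np.percentile(h,[2,50,98],axis=0).round(4).tolist())
E
```

```text
[-1.13 -0.09  0.29  2.29  0.97  0.9  -0.24] [ 0.26875702 -0.624049   -1.58865867] 0.053491219424473366
[0.48127001 0.16354092 0.16958309] [[ 0.938  0.347  0.   ]
 [-0.347  0.938 -0.002]
 [-0.001  0.002  1.   ]]
1073 hook [[0.0488, -0.0139, 0.0134], [0.0517, 0.0002, 0.0271], [0.0533, 0.015, 0.0373]]
back rim [[0.0396, -0.0179, 0.0154], [0.0517, 0.0001, 0.0215], [0.0534, 0.018, 0.0297]]
floor [[-0.0339, -0.0192, -0.0196], [-0.0201, -0.0001, -0.0173], [-0.002, 0.0193, -0.0152]]
696 hook [[0.0447, -0.0132, 0.014], [0.0488, -0.0001, 0.0197], [0.0518, 0.016, 0.0382]]
back rim [[0.0389, -0.0178, 0.0151], [0.044, -0.0008, 0.0181], [0.0492, 0.0167, 0.0278]]
floor [[-0.0251, -0.0126, -0.0208], [0.0061, 0.0049, -0.0173], [0.0336, 0.0196, -0.0129]]
```

View pics/s3z.png

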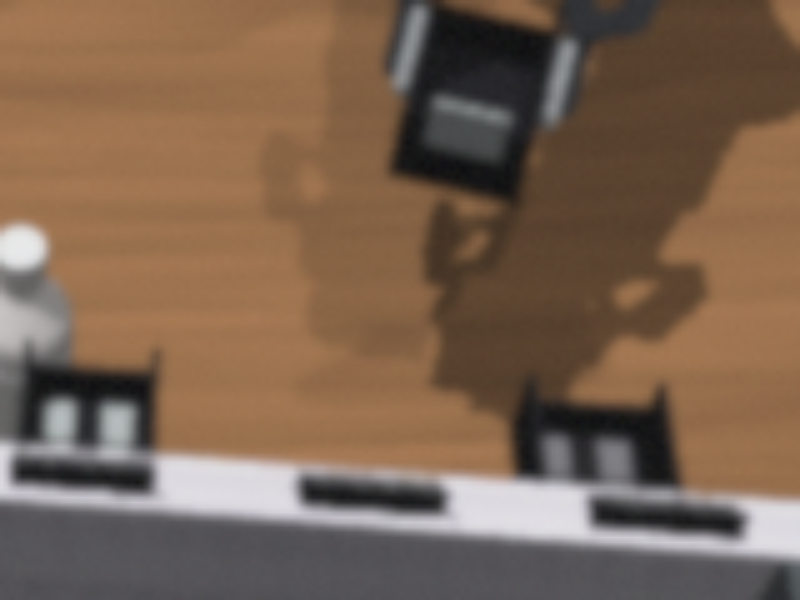

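View pics/t3z.png

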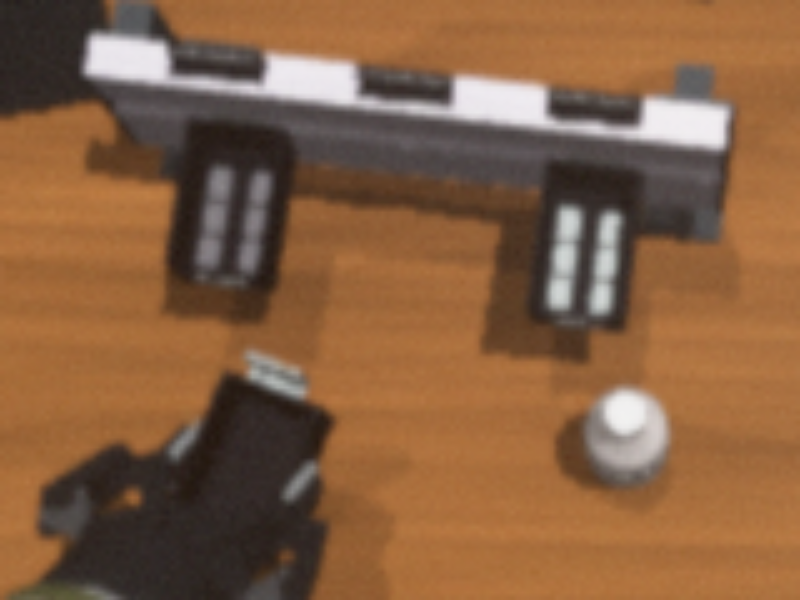

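```bash
cat > plan.py <<'E'
import numpy as np,heapq
rail=[(0,18,-55,0),(0,4,17,55),(18,30,-55,55),(4,18,45,55),(9,13,55,69)]
binb=[(-3,0,-34,6),(0,10,0,3),(7,10,0,23),(-84,0,-34,-31)]
def bd(b,n=1.0):
    x0,x1,z0,z1=b;xs=np.arange(x0,x1+.1,n);zs=np.arange(z0,z1+.1,n)
    return np.r_[np.c_[xs,0*xs+z0],np.c_[xs,0*xs+z1],np.c_[0*zs+x0,zs],np.c_[0*zs+x1,zs]]
def sdf(P,bs):
    d=np.full(len(P),1e9)
    for x0,x1,z0,z1 in bs:
        q=np.c_[abs(P[:,0]-(x0+x1)/2)-(x1-x0)/2,abs(P[:,1]-(z0+z1)/2)-(z1-z0)/2]
        d=np.minimum(d,np.linalg.norm(np.maximum(q,0),axis=1)+np.minimum(q.max(1),0))
    return d
RP=np.vstack([bd(b) for b in rail]);RP=RP[sdf(RP,rail)>-.01];BP=np.vstack([bd(b) for b in binb])
# hand body rectangle in bin frame rel neck
al=np.deg2rad(42);y=np.array([np.sin(al),-np.cos(al)]);xx=np.array([np.cos(al),np.sin(al)]);g=np.array([-46,-6.])
HP=np.array([g-y*(54+a)+xx*l for a in range(0,60,4) for l in range(-43,44,4)])
def clr(x,z,th):
    c,s=np.cos(th),np.sin(th);M=np.array([[c,s],[-s,c]])
    t=np.array([x,z])
    a=sdf(BP@M.T+t,rail).min(); b=sdf((RP-t)@M,binb).min(); h=sdf(HP@M.T+t,rail).min()
    return min(a,b,h)
if __name__=="__main__":
    X=np.arange(-60,3);Z=np.arange(-16,27);T=np.arange(0,49,2)
    C={}
    def c(n):
        if n not in C:C[n]=clr(X[n[0]],Z[n[1]],np.deg2rad(T[n[2]]))
        return C[n]
    s=(int(np.where(X==-1)[0][0]),int(np.where(Z==1)[0][0]),0)
    print("home clr",c(s))
    D={s:0};pr={};h=[(0,s)]
    while h:
        d,n=heapq.heappop(h)
        if d>D[n]:continue
        if X[n[0]]==-60: break
        for i in(-1,0,1):
            for j in(-1,0,1):
                for k in(-1,0,1):
                    m=(n[0]+i,n[1]+j,n[2]+k)
                    if m==n or not(0<=m[0]<len(X) and 0<=m[1]<len(Z) and 0<=m[2]<len(T)):continue
                    q=c(m)
                    if q<.3:continue
                    e=d+np.sqrt(i*i+j*j+k*k)*(1+30/min(q,6)**2)
                    if e<D.get(m,1e9):D[m]=e;pr[m]=n;heapq.heappush(h,(e,m))
    while True:
        print(X[n[0]],Z[n[1]],T[n[2]],round(float(c(n)),2))
        if n==s:break
        n=pr[n]
E
time python3 plan.py
```

```text
home clr 1.0
-60 1 48 37.1
-59 1 48 36.12
-58 1 48 35.15
-57 1 48 34.18
-56 1 48 33.2
-55 1 48 32.24
-54 1 48 31.27
-53 1 48 30.3
-52 1 48 29.34
-51 1 48 28.38
-50 1 48 27.42
-49 1 48 26.47
-48 1 48 25.52
-47 1 48 24.57
-46 1 48 23.63
-45 1 48 22.69
-44 1 48 21.76
-43 1 48 20.83
-42 1 48 19.91
-41 1 48 19.0
-40 1 48 18.1
-39 1 48 17.21
-38 1 48 16.33
-37 1 48 15.47
-36 1 48 14.63
-35 1 48 13.8
-34 1 48 13.0
-33 1 48 12.23
-32 1 48 11.49
-31 1 48 10.74
-30 1 48 10.0
-29 1 48 9.26
-28 1 48 8.52
-27 1 48 7.81
-26 1 48 7.18
-25 1 48 6.65
-24 1 48 6.22
-23 1 48 5.94
-22 1 48 5.46
-21 2 48 4.81
-20 2 48 4.81
-19 2 48 4.2
-18 3 48 3.81
-17 3 48 3.6
-16 4 48 3.33
-15 5 48 3.2
-14 6 48 3.13
-13 6 48 3.16
-12 7 48 3.23
-11 8 46 3.05
-10 8 44 2.75
-9 9 42 2.69
-8 9 40 2.59
-7 9 38 2.84
-7 9 36 2.8
-6 9 34 2.85
-6 9 32 2.76
-5 8 30 2.84
-5 8 28 3.28
-4 8 26 2.93
-4 8 24 3.35
-3 7 22 3.11
-3 7 20 3.58
-2 7 18 3.38
-2 7 16 3.85
-2 7 14 3.6
-2 6 12 3.2
-2 6 10 3.0
-2 5 8 2.68
-2 4 6 2.39
-2 3 4 1.99
-2 2 2 1.53
-1 1 0 1.0
real	1m32.086s
user	1m28.704s
sys	0m0.120s
```

```bash
cat > bt.py <<'E'
from h import *
G=np.array([.6735,.0899,.120])
d=np.load("grasp.npz");tb=d["tb"];Rtb=Ro.from_matrix(d["Rtb"])
def tool_for(x,z,th,dy=0,G=G,yaw=-YR):
    Rb=Ro.from_euler('z',yaw)*Ro.from_euler('y',np.deg2rad(th))
    N=G+xr*x/1e3+yr*dy/1e3+np.array([0,0,z/1e3])
    bm=N+Rb.apply([-.042,0,-.014])
    R=Rb*Rtb.inv();return bm-R.apply(tb),R
def neck():
    p,R,s=cur();bm=p+R.apply(tb);Rb=R*Rtb;N=bm+Rb.apply([.042,0,.014])-G
    e=Rb.as_euler('ZYX',degrees=True)
    return np.r_[N@xr,N@yr,N[2]]*1e3,e,s
E
python3 - <<'E'
from plan import clr
import numpy as np
for w in[(-25,2,40),(-20,2,40),(-17,3,40),(-14,5,40),(-12,6,40),(-10,7,40),(-8,9,40),(-7,9,37),(-6,9,33),(-5,8,29),(-4,8,25),(-3,7,20),(-2,7,15),(-2,6,10),(-2,4,6),(-1,2,2),(-1,1,0)]:print(w,round(clr(w[0],w[1],np.deg2rad(w[2])),2))
from bt import *
for w in[(-80,5,0),(-60,5,40),(-40,4,40)]:
    p,R=tool_for(*w);print(p,inc(p,R))
print(neck())
E
```

```text
(-25, 2, 40) 4.56
(-20, 2, 40) 1.88
(-17, 3, 40) 0.88
(-14, 5, 40) 0.92
(-12, 6, 40) 1.81
(-10, 7, 40) 2.16
(-8, 9, 40) 2.59
(-7, 9, 37) 2.98
(-6, 9, 33) 2.97
(-5, 8, 29) 3.1
(-4, 8, 25) 3.22
(-3, 7, 20) 3.58
(-2, 7, 15) 3.74
(-2, 6, 10) 3.0
(-2, 4, 6) 2.39
(-1, 2, 2) 1.07
(-1, 1, 0) 1.0
[0.56316571 0.10116747 0.1021    ] [0.0265, 0.1014, -0.0288, 1.1905, -1.3145, -0.0108]
[0.57560509 0.09983135 0.12732397] [0.0524, 0.0907, -0.0258, 0.6853, -1.6786, 4.9633]
[0.59549071 0.09769544 0.12632397] [0.0661, 0.1044, -0.0209, 0.6853, -1.6786, 4.9633]
(array([-158.45421552,   41.88969396,   62.61270337]), array([-20.31838037,   0.07016186,  -0.0482052 ]), {'t': 5.15, 'q': array([-1.13081492, -0.0924248 ,  0.28581193,  2.29177675,  0.96556069,
        0.89696489, -0.24252578]), 'joint_velocities': array([-0.00162095,  0.00757457, -0.00093324, -0.00068106, -0.00058259,
        0.00336928,  0.00410265]), 'effort': array([-9.76357871e-03, -2.54995394e+01, -1.41860951e+00, -3.46413231e+01,
        2.91706502e+00,  9.17192157e-01, -3.66324693e-04]), 'tool_pos': array([0.49120768, 0.15865184, 0.15975106]), 'tool_rot': array([-0.60482831,  0.69510674,  0.13271591,  0.36523392]), 'force': array([-0.32125693,  0.14639426, -1.84879069]), 'torque': array([0.28037685, 0.80822522, 0.01966982]), 'gripper_width': 0.05336563130182966})
```

Run:
```python
from bt import *
for w in[(-100,30,25),(-45,3,46)]:
    p,R=tool_for(*w);print(p,inc(p,R))
```

```text
[0.53653662 0.10402771 0.14230725] [0.034, 0.0541, -0.0355, 0.8862, -1.5548, 3.0982]
[0.59096997 0.09818101 0.12932468] [0.0649, 0.0992, -0.022, 0.6009, -1.7237, 5.7093]
```

Request:
arm_command --pt "0.012 0.018 -0.012 0.3 -0.5 1" --pt "0.023 0.036 -0.024 0.6 -1.0 2" --pt "0.034 0.054 -0.0355 0.886 -1.555 3.1" --pt "0.045 0.07 -0.03 0.8 -1.6 4" --pt "0.055 0.085 -0.025 0.7 -1.67 4.9" --pt "0.065 0.099 -0.022 0.6 -1.724 5.71" --pt "0.065 0.099 -0.022 0.6 -1.724 5.71" --pt "0.065 0.099 -0.022 0.6 -1.724 5.71" --pt "0.065 0.099 -0.022 0.6 -1.724 5.71" --pt "0.065 0.099 -0.022 0.6 -1.724 5.71"

```text
t: 6.15
tool_pos: [0.5915, 0.097, 0.1286]
tool_rot: [0.706, -0.705, 0.063, -0.014]
force: [-0.5, -1.0, -1.7]
gripper_width: 0.0534
```

Run:
```python
from bt import *
n,e,s=neck();print(n,e,s["q"].round(2),s["force"])
d=tb,Rtb
p,R,s=cur();bm=p+R.apply(tb);Rb=R*Rtb;Nk=bm+Rb.apply([.042,0,.014])
for c in("scene","top"):
    k,W=cloud(c)
    y0,x0=(190,280) if c=="scene" else (80,130)
    cv2.imwrite(f"pics/{c[0]}4z.png",cv2.resize(k["color"][y0:y0+110,x0:x0+140],None,fx=5.5,fy=5.5))
    pickle.dump((k,W),open(c[0]+"4.pkl","wb"))
    V=W.reshape(-1,3);V=V[~np.isnan(V[:,0])]
    L=Rb.inv().apply(V-Nk)*1e3
    m=(L[:,0]>4)&(L[:,0]<13)&(abs(L[:,1])<18)&(L[:,2]>-5)&(L[:,2]<28)
    if m.sum(): print(c,"hook in bin frame",m.sum(),np.percentile(L[m],[3,50,97],axis=0).round(1).tolist())
    m=(L[:,0]>-90)&(L[:,0]<-2)&(abs(L[:,1])<18)&(L[:,2]>-40)&(L[:,2]<10)
    if m.sum(): 
        q=L[m];print("inside",m.sum(),np.percentile(q,[3,50,97],axis=0).round(1).tolist())
    r=np.c_[(V-G)@xr,(V-G)@yr,V[:,2]-.12]*1e3
    m=(abs(r[:,0])<8)&(abs(r[:,1])<165)&(r[:,2]>20)&(r[:,2]<52);print("lip face",m.sum(),np.percentile(r[m,0],[5,50,95]).round(1) if m.sum() else "")
    m=(abs(r[:,0])<8)&(abs(r[:,1])<165)&(r[:,2]>-50)&(r[:,2]<-5);print("lower face",m.sum(),np.percentile(r[m,0],[5,50,95]).round(1) if m.sum() else "")
    m=(abs(r[:,0]-9)<8)&(abs(r[:,1])<165)&(r[:,2]>50)&(r[:,2]<60);print("top z",m.sum(),np.percentile(r[m,2],[5,50,95]).round(1) if m.sum() else "")
    m=(abs(r[:,1])<40)&(r[:,2]>64)&(r[:,2]<75)&(abs(r[:,0]-10)<10);print("holder",m.sum(),np.median(r[m],0).round(1),r[m].min(0).round(1),r[m].max(0).round(1))
```

```text
[-44.30420571  -1.24376341   2.27389372] [-6.45730835 46.022466   -0.22663497] [-0.69  0.45  0.6   1.62 -0.28  1.23  1.44] [-0.52154431 -0.96824668 -1.74978787]
scene hook in bin frame 22 [[4.3, -13.6, 0.7], [5.4, 2.7, 1.7], [6.9, 14.3, 5.2]]
inside 589 [[-60.7, -16.6, -34.0], [-27.5, 1.2, -31.3], [-2.3, 16.9, -1.6]]
lip face 7 [-1.6  4.2  6.2]
lower face 0 
top z 1100 [52.9 54.8 58.9]
holder 91 [15.6 -0.  67.8] [ 11.7 -25.   64.2] [17.5 24.  70.4]
inside 144 [[-86.6, -15.5, -31.9], [-45.3, -2.2, -29.5], [-3.8, 14.3, -9.7]]
lip face 221 [-1.6 -0.7  0.2]
lower face 250 [-6.3 -1.   0.2]
top z 296 [52.9 55.8 59.3]
holder 14 [ 14.5 -14.9  68.5] [ 12.4 -23.8  65.7] [17.6 -5.1 70.8]
```

View pics/s4z.png

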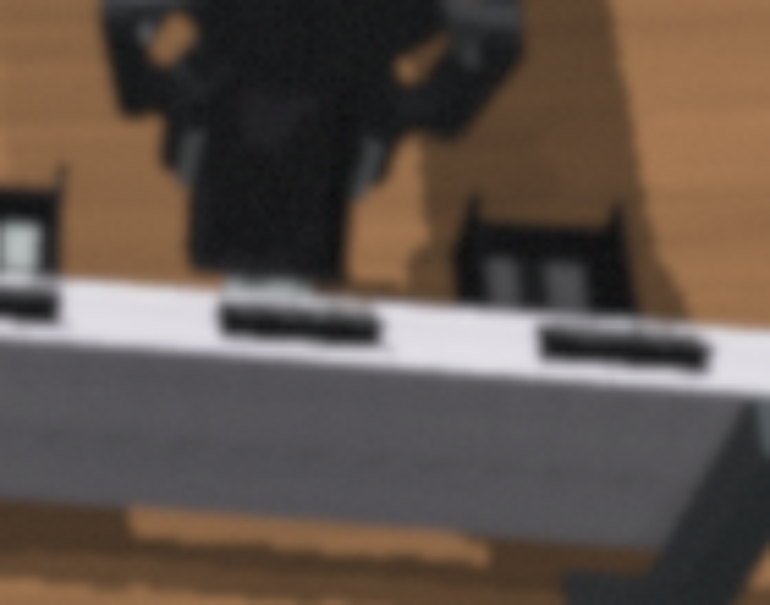

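View pics/t4z.png

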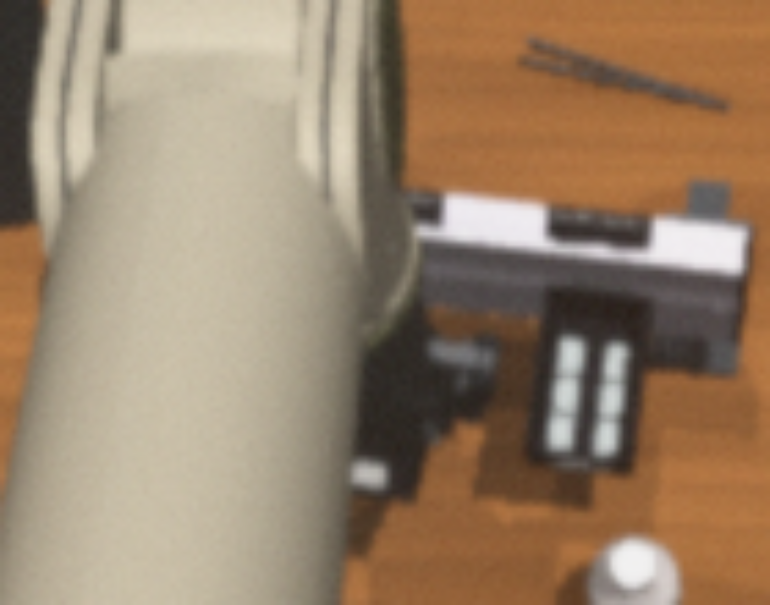

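```bash
cat > seq.py <<'E'
from bt import *
import sys
def seq(ws,w0):
    p0,R0=tool_for(*w0)
    for w in ws:
        p,R=tool_for(*w);print(np.round(inc(p,R,p0,R0),4).tolist(),",")
E
python3 - <<'E'
from seq import *
w0=(-45,3,46)
seq([(-34,1,46),(-26,1,46),(-21,1.5,46),(-18,3,46),(-15,5,46),(-12,7,46)],w0)
from plan import clr
for w in [(-26,1,46),(-21,1.5,46),(-18,3,46),(-15,5,46),(-12,7,46),(-10.5,8,44),(-9,9,41),(-7.5,9,38)]:print(w,clr(w[0],w[1],np.deg2rad(w[2])))
E
```

```text
[0.0111, 0.0012, -0.0, 0.0, 0.0, 0.0] ,
[0.0191, 0.0007, -0.0, 0.0, 0.0, 0.0] ,
[0.024, -0.0002, -0.0, 0.0, 0.0, 0.0] ,
[0.0269, -0.0019, -0.0, 0.0, 0.0, 0.0] ,
[0.0298, -0.0041, -0.0, 0.0, 0.0, 0.0] ,
[0.0326, -0.0063, -0.0, 0.0, 0.0, 0.0] ,
(-26, 1, 46) 6.832093863958111
(-21, 1.5, 46) 4.558236081813622
(-18, 3, 46) 3.0582360818136216
(-15, 5, 46) 2.433568565342865
(-12, 7, 46) 3.0788640760425547
(-10.5, 8, 44) 2.8214982292205324
(-9, 9, 41) 2.4372476890280215
(-7.5, 9, 38) 2.8433852467434164
```

Request:
arm_command --pt "0.011 0.001 0 0 0 0" --pt "0.019 0.001 0 0 0 0" --pt "0.024 0 0 0 0 0" --pt "0.027 -0.002 0 0 0 0" --pt "0.03 -0.004 0 0 0 0" --pt "0.0325 -0.006 0 0 0 0" --pt "0.0325 -0.006 0 0 0 0" --pt "0.0325 -0.006 0 0 0 0"

```text
t: 7.05
tool_pos: [0.6241, 0.0952, 0.1345]
tool_rot: [0.707, -0.704, 0.062, -0.013]
force: [-0.7, 1.1, -0.7]
gripper_width: 0.0534
```

Run:
```python
from seq import *
for i in range(2):
    n,e,s=neck();print(n.round(1),e.round(1),s["q"].round(2),s["force"].round(1),s["torque"].round(2),s["gripper_width"])
seq([(-10.5,8,44),(-9,9,41),(-7.5,9,38),(-6.5,9,35),(-6,9,32),(-5,8,29),(-4,8,25),(-3,7,20),(-2,7,15),(-2,6,10),(-2,5,7)],(-12,7,46))
```

```text
[-11.7   0.6   8.3] [-6.1 45.9  0.1] [-0.65  0.51  0.6   1.52 -0.31  1.27  1.47] [-0.7  1.1 -0.7] [-0.03 -0.08  0.01] 0.05335152793608313
[-11.7   0.6   8.3] [-6.1 45.9  0.1] [-0.65  0.51  0.6   1.52 -0.31  1.27  1.47] [-0.7  1.1 -0.7] [-0.03 -0.08  0.01] 0.05335152793608313
[0.0013, 0.0002, -0.0, -0.0001, 0.0001, -0.25] ,
[0.0027, 0.0011, -0.0, -0.0003, 0.0003, -0.625] ,
[0.0042, 0.0031, -0.0, -0.0005, 0.0005, -1.0] ,
[0.0054, 0.005, -0.0, -0.0007, 0.0007, -1.375] ,
[0.0061, 0.007, 0.0, -0.0009, 0.0009, -1.75] ,
[0.0075, 0.0099, 0.0, -0.0011, 0.0011, -2.125] ,
[0.0091, 0.0124, 0.0, -0.0013, 0.0014, -2.625] ,
[0.0112, 0.0165, 0.0, -0.0016, 0.0017, -3.25] ,
[0.0136, 0.0195, 0.0, -0.002, 0.002, -3.875] ,
[0.0152, 0.0235, 0.0, -0.0023, 0.0024, -4.5] ,
[0.0163, 0.0262, 0.0, -0.0025, 0.0026, -4.875] ,
```

Request:
arm_command --pt "0.0013 0 0 0 0 -0.25" --pt "0.0027 0.001 0 0 0 -0.62" --pt "0.0042 0.003 0 0 0 -1.0" --pt "0.0054 0.005 0 0 0 -1.375" --pt "0.006 0.007 0 0 0 -1.75" --pt "0.0075 0.01 0 0 0 -2.125" --pt "0.0075 0.01 0 0 0 -2.125" --pt "0.0075 0.01 0 0 0 -2.125"

```text
t: 7.85
tool_pos: [0.6306, 0.0948, 0.1243]
tool_rot: [-0.698, 0.705, 0.043, 0.117]
force: [0.3, -0.0, -0.7]
gripper_width: 0.053
```

Run:
```python
from seq import *
n,e,s=neck();print(n.round(1),e.round(1),s["q"].round(2),s["force"].round(1),s["torque"].round(2),s["gripper_width"])
seq([(-4,8,25),(-3,7,20),(-2,7,15),(-2,6,10),(-2,5,7),(-1.5,3.5,4),(-1.5,2,1),(-1.5,1,0)],(-5,8,29))
```

```text
[-5.   0.9  9.3] [-6.  29.   0.1] [-0.81  0.33  0.65  1.8  -0.17  0.86  1.36] [ 0.3 -0.  -0.7] [ 0.04  0.31 -0.04] 0.052961345018682625
[0.0008, 0.0029, 0.0, -0.0003, 0.0003, -0.5] ,
[0.0016, 0.0075, 0.0, -0.0006, 0.0006, -1.125] ,
[0.0029, 0.011, 0.0, -0.0009, 0.0009, -1.75] ,
[0.0034, 0.0153, 0.0, -0.0012, 0.0013, -2.375] ,
[0.0037, 0.0182, 0.0, -0.0014, 0.0015, -2.75] ,
[0.0044, 0.0217, 0.0, -0.0016, 0.0017, -3.125] ,
[0.0048, 0.025, 0.0, -0.0018, 0.0019, -3.5] ,
[0.0049, 0.0266, 0.0, -0.0018, 0.0019, -3.625] ,
```

Request:
arm_command --pt "0.0008 0.003 0 0 0 -0.5" --pt "0.0016 0.0075 0 0 0 -1.12" --pt "0.003 0.011 0 0 0 -1.75" --pt "0.0034 0.015 0 0 0 -2.375" --pt "0.0037 0.018 0 0 0 -2.75" --pt "0.0037 0.018 0 0 0 -2.75" --pt "0.0037 0.018 0 0 0 -2.75"

```text
t: 8.55
tool_pos: [0.6391, 0.0938, 0.1079]
tool_rot: [-0.662, 0.685, 0.176, 0.248]
force: [-0.2, 0.4, -0.6]
gripper_width: 0.0533
```

Run:
```python
from seq import *
n,e,s=neck();print(n.round(1),e.round(1),s["q"].round(2),s["force"].round(1),s["torque"].round(2),s["gripper_width"])
p,R,s=cur();bm=p+R.apply(tb);Rb=R*Rtb;Nk=bm+Rb.apply([.042,0,.014])
k,W=cloud("scene");cv2.imwrite("pics/s5z.png",cv2.resize(k["color"][190:300,280:420],None,fx=5.5,fy=5.5))
V=W.reshape(-1,3);L=Rb.inv().apply(V-Nk)*1e3
m=(L[:,0]>-90)&(L[:,0]<-2)&(abs(L[:,1])<18)&(L[:,2]>-40)&(L[:,2]<10);q=L[m];print(len(q),np.percentile(q,[3,50,97],axis=0).round(1).tolist())
seq([(-2,4,5),(-1.5,3,3),(-1.5,2,1),(-1.5,1,0),(-1.5,0.5,-1)],(-2,5,7))
```

```text
[-1.2  0.8  6.9] [-6.1  7.   0. ] [-1.14  0.23  0.87  2.12  0.25  0.32  0.91] [-0.2  0.4 -0.6] [0.05 0.73 0.05] 0.05329528224758161
400 [[-82.3, -17.1, -34.1], [-70.1, 0.5, -31.4], [-46.6, 16.9, -10.8]]
[-0.0007, 0.0022, 0.0, -0.0001, 0.0001, -0.25] ,
[-0.0009, 0.0046, 0.0, -0.0003, 0.0003, -0.5] ,
[-0.0015, 0.0068, 0.0, -0.0004, 0.0004, -0.75] ,
[-0.002, 0.0083, 0.0, -0.0004, 0.0005, -0.875] ,
[-0.0023, 0.0093, 0.0, -0.0005, 0.0005, -1.0] ,
```

View pics/s5z.png

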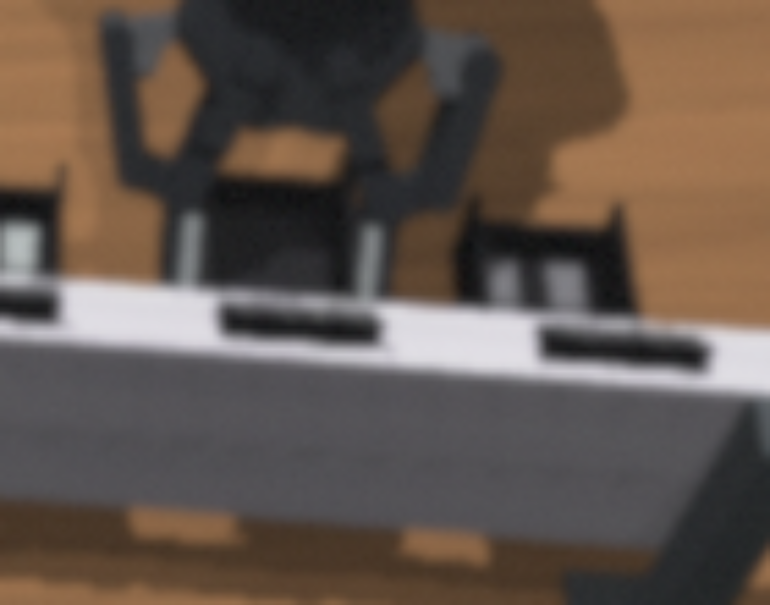

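Request:
arm_command --pt "-0.0007 0.002 0 0 0 -0.25" --pt "-0.001 0.0045 0 0 0 -0.5" --pt "-0.0015 0.007 0 0 0 -0.75" --pt "-0.002 0.0083 0 0 0 -0.875" --pt "-0.002 0.0083 0 0 0 -0.875" --pt "-0.002 0.0083 0 0 0 -0.875"

```text
t: 9.2
tool_pos: [0.6416, 0.0932, 0.0991]
tool_rot: [-0.645, 0.673, 0.218, 0.288]
force: [-5.1, 3.0, -2.2]
gripper_width: 0.0533
```

Run:
```python
from seq import *
n,e,s=neck();print(n.round(1),e.round(1),s["q"].round(2),s["force"].round(1),s["torque"].round(2),s["gripper_width"])
seq([(-1.5,0,0),(-1.5,-1,0),(-1.5,-1,-2)],(-1.5,1,0))
```

```text
[-1.1  0.5  1.9] [-6.1  0.  -0. ] [-1.36  0.32  1.09  2.21  0.38  0.12  0.71] [-5.1  3.  -2.2] [0.54 2.16 0.17] 0.053338305282350056
[-0.0007, 0.0007, 0.0, 0.0, 0.0, 0.0] ,
[-0.0013, 0.0015, 0.0, 0.0, 0.0, 0.0] ,
[-0.0014, 0.0028, 0.0, -0.0001, 0.0001, -0.25] ,
```

Request:
arm_command --pt "-0.001 0 0 0 0 0" --pt "-0.0015 0.0003 0 0 0 0" --pt "-0.002 0.001 0 0 0 0" --pt "-0.002 0.001 0 0 0 0"

```text
t: 9.6
tool_pos: [0.6414, 0.0932, 0.0978]
tool_rot: [-0.646, 0.672, 0.218, 0.289]
force: [0.1, 0.4, -1.1]
gripper_width: 0.0533
```

Run:
```python
from seq import *
n,e,s=neck();print(n.round(1),e.round(1),s["q"].round(2),s["force"].round(1),s["torque"].round(2),s["gripper_width"])
```

```text
[-1.3  0.3  0.7] [-6.1 -0.1  0.1] [-1.36  0.32  1.09  2.22  0.38  0.11  0.7 ] [ 0.1  0.4 -1.1] [0.08 0.87 0.03] 0.053340195246582525
```

Request:
arm_command --pt "-0.0007 0.0007 0 0 0 0" --pt "-0.0014 0.0015 0 0 0 0" --pt "-0.0014 0.0015 0 0 0 0"

```text
t: 9.9
tool_pos: [0.6413, 0.0933, 0.096]
tool_rot: [-0.646, 0.672, 0.218, 0.289]
force: [-20.9, -0.1, 22.5]
gripper_width: 0.0532
```

Run:
```python
from seq import *
n,e,s=neck();print(n.round(1),e.round(1),s["q"].round(2),s["force"].round(1),s["torque"].round(2),s["gripper_width"])
```

```text
[-1.5  0.5 -1. ] [-6.1 -0.1  0.1] [-1.36  0.33  1.08  2.22  0.38  0.11  0.7 ] [-20.9  -0.1  22.5] [-0.5   0.55 -0.43] 0.05321919340687914
```

Request:
arm_command --pt "0.0003 -0.001 0 0 0 0" --pt "0.0003 -0.001 0 0 0 0"

```text
t: 10.1
tool_pos: [0.6406, 0.0936, 0.0965]
tool_rot: [-0.646, 0.672, 0.218, 0.289]
force: [0.0, -0.1, -0.8]
gripper_width: 0.0528
```

Request:
arm_command --pt "0 0 0 0 0 0" --pt "0 0 0 0 0 0" --pt "0 0 0 0 0 0" --pt "0 0 0 0 0 0" --pt "0 0 0 0 0 0" --grip 1

```text
t: 10.6
tool_pos: [0.6404, 0.0935, 0.0962]
tool_rot: [-0.646, 0.672, 0.218, 0.289]
force: [1.0, 0.3, -0.0]
gripper_width: 0.0854
```

```bash
cat > chk.py <<'E'
from bt import *
def chk(name,cams=("scene","top")):
    o=G+np.array([0,0,0])
    for c in cams:
        k,W=cloud(c);V=W.reshape(-1,3);V=V[~np.isnan(V[:,0])]
        y0,x0=(190,280) if c=="scene" else (80,130)
        cv2.imwrite(f"pics/{c[0]}{name}.png",cv2.resize(k["color"][y0:y0+110,x0:x0+140],None,fx=5.5,fy=5.5))
        r=np.c_[(V-o)@xr,(V-o)@yr,V[:,2]-.12]*1e3
        m=(abs(r[:,1])<45)&(r[:,0]<-3)&(r[:,0]>-100)&(r[:,2]>-50)&(r[:,2]<12);q=r[m]
        print(c,len(q),np.percentile(q,[1,50,99],axis=0).round(1).tolist())
        f=q[(abs(q[:,1])<20)&(q[:,2]<-22)]
        if len(f)>20:
            A=np.c_[f[:,0],np.ones(len(f))];co=np.linalg.lstsq(A,f[:,2],rcond=None)[0];print(" floor n",len(f),"slope deg",np.degrees(np.arctan(co[0])).round(1),"z at x=-42",(co[0]*-42+co[1]).round(1),f[:,0].min().round(1),f[:,0].max().round(1))
        w=q[(q[:,2]>-8)&(q[:,0]>-95)]
        if len(w): print(" sides y",w[:,1].min().round(1),w[:,1].max().round(1), "ztop",np.percentile(w[:,2],95).round(1))
E
python3 - <<'E'
from chk import *
n,e,s=neck();print(s["force"].round(1),s["gripper_width"],s["q"].round(2))
chk("6")
E
```

```text
[ 1.   0.3 -0. ] 0.08538361972325316 [-1.36  0.33  1.09  2.22  0.38  0.11  0.7 ]
scene 553 [[-86.5, -44.0, -38.1], [-73.4, 6.1, -24.0], [-39.2, 44.6, 9.4]]
 floor n 230 slope deg -13.8 z at x=-42 -41.4 -84.5 -59.7
 sides y -44.7 44.9 ztop 7.9
top 462 [[-59.5, -40.7, -36.2], [-25.6, 5.8, -30.0], [-3.4, 29.8, 9.1]]
 floor n 220 slope deg 4.3 z at x=-42 -33.0 -63.7 -3.3
 sides y -44.2 45.0 ztop 9.0
```

View pics/s6.png

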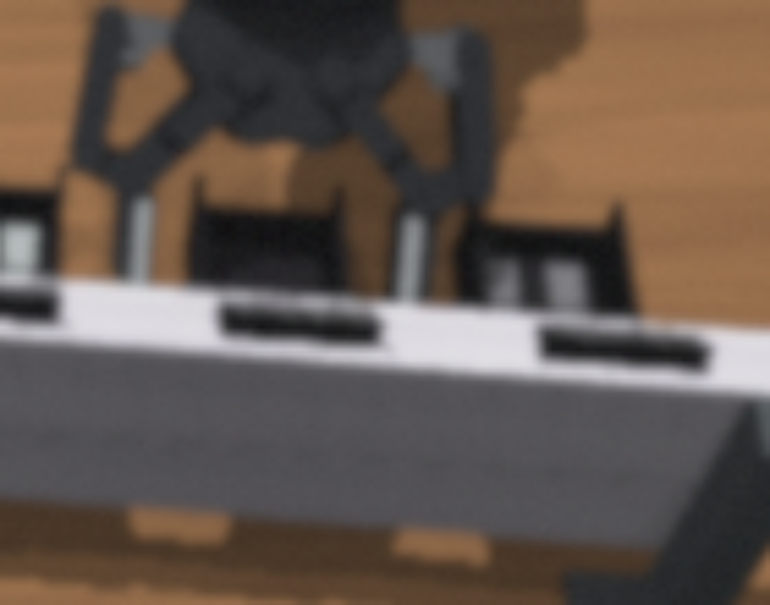

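Request:
arm_command --pt "0 -0.01 0 0 0 0" --pt "0 -0.025 0 0 0 0" --pt "0 -0.045 0 0 0 0" --pt "0 -0.07 0 0 0 0" --pt "0 -0.1 0 0 0 0" --pt "0 -0.13 0 0 0 0" --pt "0 -0.13 0 0 0 0"

```text
t: 11.4
tool_pos: [0.5527, 0.1028, 0.1939]
tool_rot: [-0.646, 0.672, 0.219, 0.289]
force: [0.9, 0.8, -1.4]
gripper_width: 0.0857
```

Run:
```python
from chk import *
p,R,s=cur();print(p,s["force"].round(1),s["q"].round(2))
chk("7")
```

```text
[0.5527299  0.10275963 0.19393197] [ 0.9  0.8 -1.4] [-1.51 -0.41  0.88  2.32  1.18  0.81  0.14]
scene 496 [[-86.6, -25.5, -37.5], [-76.0, 4.7, -27.1], [-39.3, 27.7, 4.1]]
 floor n 232 slope deg -13.8 z at x=-42 -41.4 -84.4 -59.2
 sides y -25.6 28.7 ztop 4.1
top 685 [[-86.1, -24.6, -37.1], [-40.7, 5.2, -30.6], [-3.5, 28.9, 8.1]]
 floor n 337 slope deg 2.4 z at x=-42 -32.6 -86.0 -3.1
 sides y -24.9 30.1 ztop 7.9
```

View pics/t7.png

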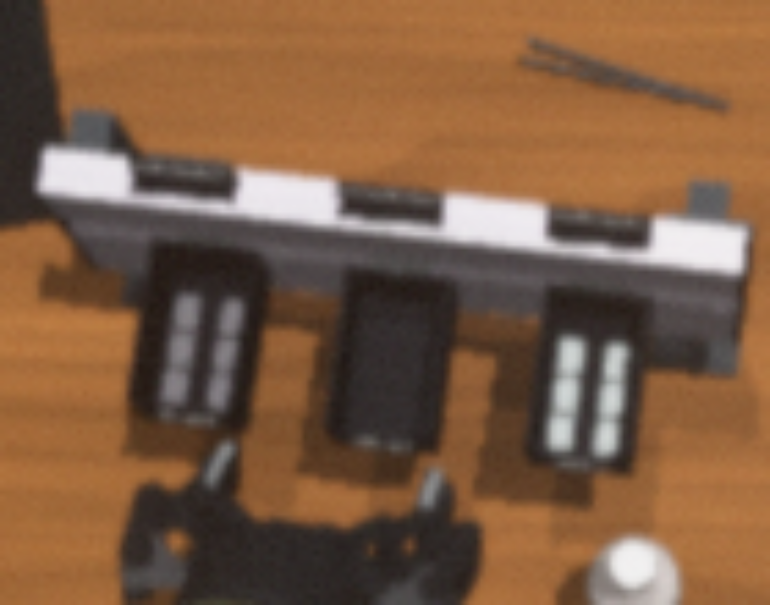

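Run:
```python
import pickle,numpy as np,cv2
for n in("scene","top"):
    p=pickle.load(open(n+"0.pkl","rb"));z=p["range_z"];v,u=np.indices(z.shape)
    P=np.stack([(u-p["cx"])*z/p["fx"],(v-p["cy"])*z/p["fy"],z],-1);W=(P-p["t"])@p["R"];W[z==0]=np.nan
    V=W.reshape(-1,3);V=V[~np.isnan(V[:,0])]
    r=V[(V[:,0]>.4)&(V[:,0]<.72)&(V[:,1]>-.45)&(V[:,1]<-.15)]
    k=r[(r[:,2]>.190)&(r[:,2]<.216)];print(n,"ring",len(k),cv2.minEnclosingCircle(k[:,:2].astype(np.float32)),k.min(0),k.max(0))
    for lo in range(216,400,30):
        k=r[(r[:,2]>lo/1e3)&(r[:,2]<lo/1e3+.03)]
        if len(k):print(lo,len(k),k.min(0).round(3),k.max(0).round(3))
    # stage: white pixels
    c=p["color"].astype(int);wh=(c.min(-1)>150)&(W[...,2]>.004)&(W[...,2]<.02)&(W[...,0]>.42)&(W[...,0]<.68)&(W[...,1]>-.42)&(W[...,1]<-.15)
    s=W[wh];R=cv2.minAreaRect(s[:,:2].astype(np.float32));print("stage",wh.sum(),R,cv2.boxPoints(R).round(3).tolist())
    t=r[(r[:,2]>.05)&(r[:,2]<.06)&(r[:,1]>-.28)&(r[:,1]<-.22)];print("relay top",len(t),t[:,:2].mean(0),t.min(0),t.max(0),np.linalg.eigh(np.cov(t[:,:2].T)))
    x0,y0=(110,180) if n=="scene" else(280,120);cv2.imwrite(f"pics/{n[0]}relay.png",cv2.resize(p["color"][y0:y0+100,x0:x0+120],None,fx=6,fy=6,interpolation=cv2.INTER_CUBIC))
```

```text
scene ring 1104 ((0.5724769234657288, -0.30743637681007385), 0.08614955842494965) [ 0.52930671 -0.39347791  0.19003305] [ 0.61330851 -0.22147516  0.21597746]
216 437 [ 0.563 -0.407  0.216] [ 0.596 -0.238  0.246]
246 1176 [ 0.56  -0.432  0.246] [ 0.609 -0.232  0.276]
276 2548 [ 0.537 -0.432  0.276] [ 0.609 -0.232  0.306]
306 681 [ 0.555 -0.396  0.306] [ 0.592 -0.242  0.336]
336 739 [ 0.553 -0.395  0.336] [ 0.592 -0.242  0.366]
366 741 [ 0.545 -0.398  0.366] [ 0.591 -0.243  0.381]
stage 2648 ((0.5478687882423401, -0.2655891180038452), (0.17019584774971008, 0.1686180830001831), 1.2701127529144287) [[0.460999995470047, -0.18299999833106995], [0.4650000035762787, -0.35199999809265137], [0.6349999904632568, -0.3479999899864197], [0.6309999823570251, -0.17900000512599945]]
relay top 101 [ 0.54713744 -0.25143126] [ 0.53151161 -0.26224345  0.05013464] [ 0.55972733 -0.24106315  0.05748789] EighResult(eigenvalues=array([3.28563364e-05, 6.77799157e-05]), eigenvectors=array([[ 0.1921838 , -0.98135895],
       [-0.98135895, -0.1921838 ]]))
top ring 418 ((0.5672287940979004, -0.26298967003822327), 
[... 280 characters left out ...]
9  0.306] [ 0.58  -0.241  0.335]
336 202 [ 0.546 -0.389  0.336] [ 0.582 -0.241  0.366]
366 529 [ 0.546 -0.395  0.366] [ 0.59  -0.242  0.384]
stage 1621 ((0.570345401763916, -0.26182377338409424), (0.21343280375003815, 0.1694793552160263), 2.351360321044922) [[0.46000000834465027, -0.18199999630451202], [0.46700000762939453, -0.35100001096725464], [0.6800000071525574, -0.34200000762939453], [0.6729999780654907, -0.17299999296665192]]
relay top 63 [ 0.54399095 -0.25081744] [ 0.53066745 -0.26255528  0.05007716] [ 0.55730475 -0.23998739  0.0592694 ] EighResult(eigenvalues=array([3.51929453e-05, 6.01809978e-05]), eigenvectors=array([[ 0.1060045 , -0.99436565],
       [-0.99436565, -0.1060045 ]]))
```

View pics/srelay.png

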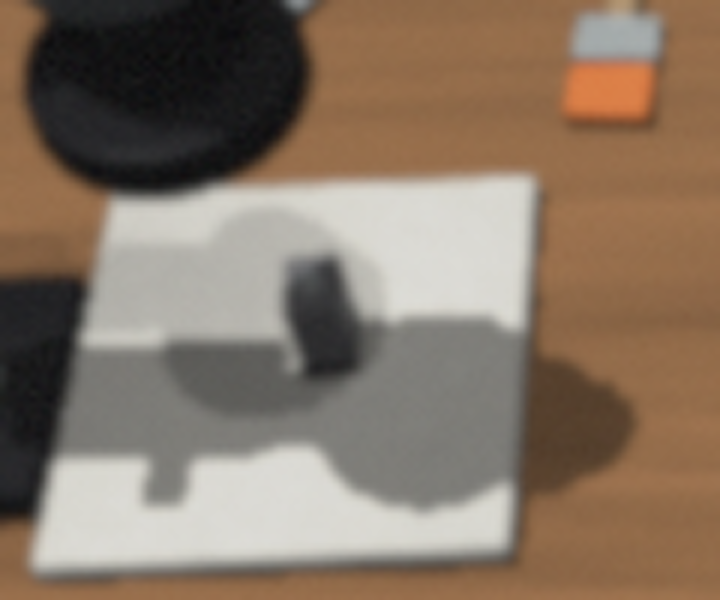

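View pics/trelay.png

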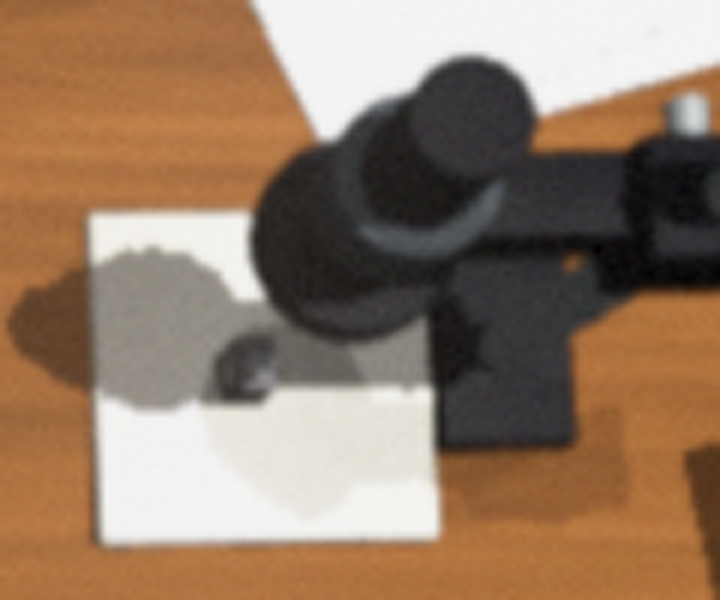

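```bash
cat > rel.py <<'E'
from h import *
YW=.105;A=np.deg2rad(43)
RC=np.array([.5455,-.251,0.]);xq=np.array([np.cos(YW),np.sin(YW),0])
_,RG=pose([0,0,0],YW,A);yt=RG.as_matrix()[:,1]
TG=RC+.002*xq+np.array([0,0,.041])
E
python3 - <<'E'
from rel import *
p0,R0,s=cur();print(TG,yt)
for p,R in[((.43,.10,.22),R0),((.43,-.08,.22),RG),(TG-.16*yt,RG)]:
    print(np.round(p,3),inc(np.array(p),R,p0,R0))
E
```

```text
[ 0.54748899 -0.25079039  0.041     ] [ 0.6782423   0.07147832 -0.7313537 ]
[0.43 0.1  0.22] [-0.0755, -0.0997, -0.017, 0.0, 0.0, 0.0]
[ 0.43 -0.08  0.22] [-0.0603, -0.0884, -0.196, 0.9644, -1.1582, -0.0774]
[ 0.439 -0.262  0.158] [-0.08, -0.0251, -0.3769, 0.9644, -1.1582, -0.0774]
```

Request:
arm_command --pt "-0.025 -0.033 -0.01 0 0 0" --pt "-0.05 -0.066 -0.017 0 0 0" --pt "-0.075 -0.1 -0.017 0 0 0" --pt "-0.073 -0.098 -0.06 0.3 -0.3 0" --pt "-0.07 -0.095 -0.1 0.5 -0.6 0" --pt "-0.066 -0.092 -0.14 0.7 -0.9 0" --pt "-0.06 -0.088 -0.196 0.96 -1.16 -0.08" --pt "-0.06 -0.088 -0.196 0.96 -1.16 -0.08" --pt "-0.06 -0.088 -0.196 0.96 -1.16 -0.08"

```text
t: 12.4
tool_pos: [0.4438, 0.0548, 0.2082]
tool_rot: [0.686, -0.66, -0.234, -0.199]
force: [-1.3, 0.4, 0.3]
gripper_width: 0.0856
```

Run:
```python
from rel import *
p0,R0,s=cur();print(p0,R0.as_matrix().round(2).tolist(),s["q"].round(2))
print(inc(np.array([.43,-.2,.22]),RG),inc(TG-.16*yt,RG))
```

```text
[0.44383023 0.05480757 0.20821531] [[0.81, 0.58, -0.06], [0.03, 0.05, 1.0], [0.58, -0.81, 0.02]] [-0.16 -0.5  -0.14  2.41  0.1   0.61  1.26]
[-0.0133, -0.0304, -0.2533, 0.1023, -0.3544, -0.9091] [-0.0443, 0.022, -0.3172, 0.1023, -0.3544, -0.9091]
```

Run:
```python
from rel import *
_,R3=pose([0,0,0],0.05,np.deg2rad(30))
for p,R in[((.47,.0,.21),R3),((.47,-.12,.20),R3),(TG-.15*yt,RG)]:
    print(np.round(p,3),inc(np.array(p),R))
```

```text
[0.47 0.   0.21] [0.0204, 0.011, -0.0562, -0.1522, -0.0326, 0.7116]
[ 0.47 -0.12  0.2 ] [0.0103, 0.0131, -0.1762, -0.1522, -0.0326, 0.7116]
[ 0.446 -0.262  0.151] [-0.0431, 0.032, -0.317, 0.1023, -0.3544, -0.9091]
```

Request:
arm_command --pt "0.01 0.005 -0.02 -0.1 0 0.4" --pt "0.02 0.011 -0.056 -0.15 0 0.7" --pt "0.018 0.011 -0.09 -0.15 0 0.7" --pt "0.014 0.012 -0.13 -0.15 0 0.7" --pt "0.01 0.013 -0.176 -0.15 0 0.7" --pt "0.01 0.013 -0.176 -0.15 0 0.7"

```text
t: 13.0
tool_pos: [0.4687, -0.1255, 0.1997]
tool_rot: [0.687, -0.678, -0.196, -0.171]
force: [-0.2, 1.5, -0.2]
gripper_width: 0.0854
```

Run:
```python
from rel import *
p0,R0,s=cur();print(p0,R0.as_matrix().round(2).tolist(),s["q"].round(2))
print(inc(TG-.15*yt,RG))
```

```text
[ 0.46871725 -0.12549334  0.19966579] [[0.86, 0.5, -0.04], [0.03, 0.02, 1.0], [0.5, -0.87, 0.0]] [-0.17 -0.36  0.38  2.28 -0.    0.68  1.83]
[-0.0485, 0.028, -0.1352, 0.274, -0.4074, -1.6145]
```

Request:
arm_command --pt "-0.012 0.006 -0.034 0.07 -0.1 -0.4" --pt "-0.024 0.012 -0.068 0.14 -0.2 -0.8" --pt "-0.036 0.02 -0.1 0.2 -0.3 -1.2" --pt "-0.048 0.028 -0.135 0.27 -0.41 -1.61" --pt "-0.048 0.028 -0.135 0.27 -0.41 -1.61" --pt "-0.048 0.028 -0.135 0.27 -0.41 -1.61"

```text
t: 13.6
tool_pos: [0.4475, -0.2565, 0.1511]
tool_rot: [0.671, -0.642, -0.295, -0.222]
force: [0.2, 1.6, -0.1]
gripper_width: 0.0858
```

Run:
```python
from rel import *
p0,R0,s=cur();print(p0,R0.as_matrix().round(2).tolist(),s["q"].round(2),s["force"])
print(inc(TG-.15*yt,RG),inc(TG,RG))
for c in("scene","top"):
    k,W=cloud(c);x0,y0=(90,100) if c=="scene" else(250,100)
    cv2.imwrite(f"pics/{c[0]}8.png",cv2.resize(k["color"][y0:y0+150,x0:x0+190],None,fx=4,fy=4))
```

```text
[ 0.44751647 -0.25650928  0.15113776] [[0.73, 0.68, -0.11], [0.08, 0.08, 0.99], [0.68, -0.73, 0.0]] [-0.51 -0.49  1.17  2.35 -0.21  0.47  2.59] [ 0.18734991  1.59915426 -0.08912179]
[-0.002, -0.0013, -0.0048, -0.0303, 0.0301, -0.0004] [-0.002, 0.1487, -0.0054, -0.0303, 0.0301, -0.0004]
```

View pics/s8.png

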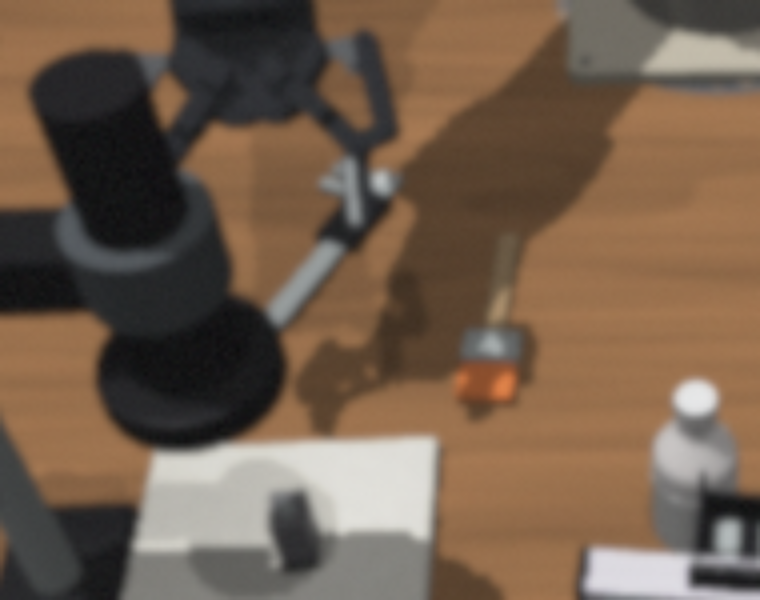

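View pics/t8.png

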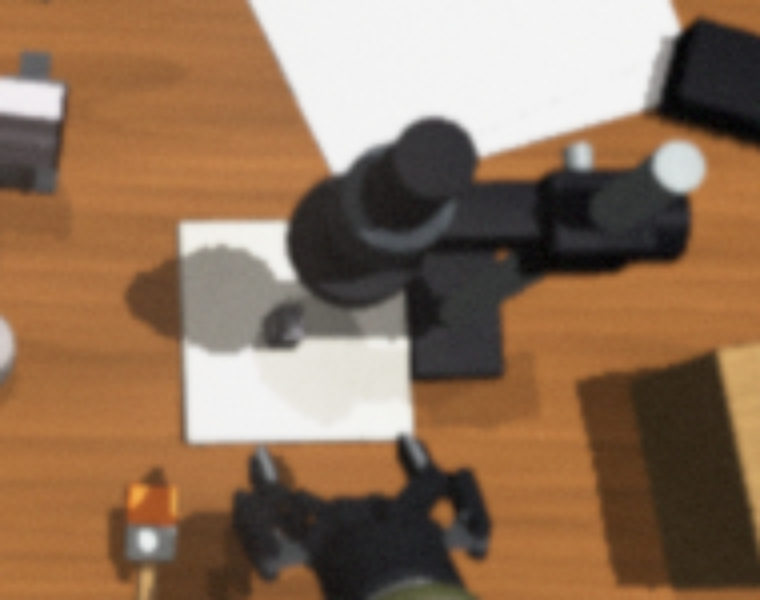

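Request:
arm_command --pt "0 0 0 0 -1 0" --pt "0 0 0 0 -2 0"

```text
t: 13.9
tool_pos: [0.4638, -0.2438, 0.1563]
tool_rot: [-0.62, 0.679, 0.372, 0.123]
force: [-0.9, -0.5, -0.8]
gripper_width: 0.0854
```

Run:
```python
from rel import *
p0,R0,s=cur();print(p0,R0.as_matrix().round(2).tolist(),s["q"].round(2))
```

```text
[ 0.46383429 -0.24378915  0.15628662] [[0.69, 0.66, -0.29], [0.35, 0.05, 0.93], [0.63, -0.75, -0.2]] [-0.55 -0.5   1.11  2.35 -0.01  0.44  2.6 ]
```

Run:
```python
from rel import *
p0,R0,s=cur()
for a in(60,115,180):
    print(inc(TG-.145*yt,RG*Ro.from_euler('y',a,degrees=True)))
```

```text
[-0.0221, -0.0035, -0.0101, 0.2514, 9.5185, -0.1451]
[-0.0221, -0.0035, -0.0101, 0.3383, 16.3924, -0.0147]
[-0.0221, -0.0035, -0.0101, -0.3368, -20.4769, -0.1946]
```

Request:
arm_command --pt "-0.01 -0.002 -0.005 0 1 0" --pt "-0.022 -0.0035 -0.01 0.1 2 0" --pt "-0.022 -0.0035 -0.01 0.1 3 0" --pt "-0.022 -0.0035 -0.01 0.2 4 -0.1" --pt "-0.022 -0.0035 -0.01 0.2 5 -0.1" --pt "-0.022 -0.0035 -0.01 0.25 6 -0.1" --pt "-0.022 -0.0035 -0.01 0.25 7 -0.1" --pt "-0.022 -0.0035 -0.01 0.25 8 -0.1" --pt "-0.022 -0.0035 -0.01 0.25 9 -0.1" --pt "-0.022 -0.0035 -0.01 0.26 10 -0.1" --pt "-0.022 -0.0035 -0.01 0.3 11 -0.1" --pt "-0.022 -0.0035 -0.01 0.3 12 -0.1" --pt "-0.022 -0.0035 -0.01 0.3 13 -0.1" --pt "-0.022 -0.0035 -0.01 0.3 14 0" --pt "-0.022 -0.0035 -0.01 0.3 15 0" --pt "-0.022 -0.0035 -0.01 0.34 16.4 0" --pt "-0.022 -0.0035 -0.01 0.34 16.4 0"

```text
t: 15.6
tool_pos: [0.4491, -0.26, 0.1456]
tool_rot: [-0.606, 0.154, -0.413, 0.662]
force: [0.0, -0.6, -0.3]
gripper_width: 0.0851
```

Run:
```python
from rel import *
p0,R0,s=cur();print(p0,R0.as_matrix().round(2).tolist(),s["q"].round(2))
print(inc(TG-.145*yt,RG*Ro.from_euler('y',180,degrees=True)))
```

```text
[ 0.44905302 -0.25998379  0.14563838] [[-0.22, 0.68, 0.7], [-0.93, 0.08, -0.36], [-0.3, -0.73, 0.61]] [-0.22 -0.2   0.98  2.35 -0.81  0.56  1.08]
[0.0007, -0.0011, 0.0013, 0.0357, 8.0453, -0.0008]
```

Request:
arm_command --pt "0 0 0 0 1 0" --pt "0 0 0 0 2 0" --pt "0 0 0 0 3 0" --pt "0 0 0 0 4 0" --pt "0 0 0 0 5 0" --pt "0 0 0 0 6 0" --pt "0.0007 -0.001 0.001 0 7 0" --pt "0.0007 -0.001 0.001 0 8.05 0" --pt "0.0007 -0.001 0.001 0 8.05 0" --pt "0.0007 -0.001 0.001 0 8.05 0"

```text
t: 16.6
tool_pos: [0.4487, -0.2616, 0.1469]
tool_rot: [0.296, 0.22, 0.671, -0.643]
force: [-0.9, 0.8, 0.2]
gripper_width: 0.0852
```

Run:
```python
from rel import *
p0,R0,s=cur();print(p0,R0.as_matrix().round(2).tolist(),s["q"].round(2))
RF=RG*Ro.from_euler('y',180,degrees=True)
print(inc(TG-.145*yt,RF),inc(TG,RF))
```

```text
[ 0.44872145 -0.26164852  0.14691214] [[-0.73, 0.68, 0.11], [-0.09, 0.08, -0.99], [-0.68, -0.73, 0.0]] [-0.04 -0.15  0.82  2.34 -0.9   0.6   0.03]
[-0.0004, 0.0002, -0.0004, 0.0264, 0.0628, 0.0116] [-0.0007, 0.1452, 0.0001, 0.0264, 0.0628, 0.0116]
```

Request:
arm_command --pt "0 0.025 0 0 0 0" --pt "0 0.05 0 0 0 0" --pt "0 0.075 0 0 0 0" --pt "0 0.1 0 0 0 0" --pt "0 0.12 0 0 0 0" --pt "-0.0007 0.135 0 0.03 0.06 0" --pt "-0.0007 0.145 0 0.03 0.06 0" --pt "-0.0007 0.145 0 0.03 0.06 0"

```text
t: 17.4
tool_pos: [0.5039, -0.2628, 0.0438]
tool_rot: [0.279, 0.191, 0.67, -0.661]
force: [-0.1, -0.5, -0.7]
gripper_width: 0.0854
```

Run:
```python
from rel import *
p0,R0,s=cur();print(p0,R0.as_matrix().round(2).tolist(),s["q"].round(2),s["force"])
for c in("scene","top"):
    k,W=cloud(c);x0,y0=(110,180) if c=="scene" else(270,110)
    cv2.imwrite(f"pics/{c[0]}9.png",cv2.resize(k["color"][y0:y0+110,x0:x0+120],None,fx=5,fy=5))
```

```text
[ 0.50385207 -0.26277942  0.04383914] [[-0.77, 0.63, 0.12], [-0.11, 0.05, -0.99], [-0.63, -0.78, 0.03]] [ 0.8   0.23 -0.15  2.25 -1.26  0.43  0.34] [-0.12389086 -0.49278128 -0.6701924 ]
```

View pics/s9.png

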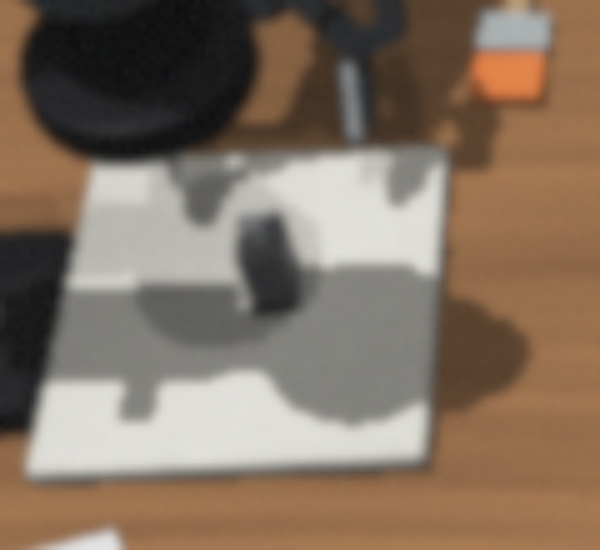

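View pics/t9.png

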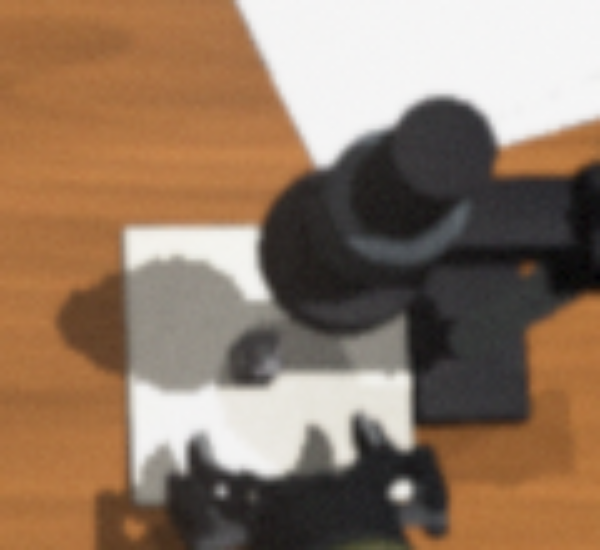

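```bash
cat > rel2.py <<'E'
from h import *
YW=-.05;A=np.deg2rad(36)
RC=np.array([.5455,-.251,0.]);xq=np.array([np.cos(YW),np.sin(YW),0])
_,RG=pose([0,0,0],YW,A,flip=True);yt=RG.as_matrix()[:,1]
TG=RC+.002*xq+np.array([0,0,.041])
E
python3 - <<'E'
from rel2 import *
p0,R0,s=cur()
print(TG-.12*yt,inc(TG-.12*yt,RG))
E
```

```text
[ 0.47705142 -0.24757472  0.13808204] [-0.0409, -0.0896, -0.0153, 0.594, 1.0825, -0.3711]
```

Request:
arm_command --pt "-0.01 -0.022 -0.003 0 0 0" --pt "-0.02 -0.045 -0.007 0.2 0.4 -0.1" --pt "-0.03 -0.067 -0.01 0.4 0.8 -0.3" --pt "-0.041 -0.09 -0.015 0.6 1.08 -0.37" --pt "-0.041 -0.09 -0.015 0.6 1.08 -0.37" --pt "-0.041 -0.09 -0.015 0.6 1.08 -0.37"

```text
t: 18.1
tool_pos: [0.4773, -0.2486, 0.1418]
tool_rot: [-0.203, -0.236, -0.665, 0.679]
force: [0.8, 0.1, -0.2]
gripper_width: 0.0853
```

Run:
```python
from rel2 import *
p0,R0,s=cur()
print(p0,s["q"].round(2),inc(TG-.12*yt,RG),inc(TG,RG))
```

```text
[ 0.47734145 -0.24858322  0.14175657] [ 0.69 -0.08 -0.1   2.27 -0.71  0.49 -0.47] [0.0024, 0.0028, -0.001, -0.0297, 0.016, -0.0246] [0.0029, 0.1228, -0.0015, -0.0297, 0.016, -0.0246]
```

Request:
arm_command --pt "0.001 0.025 0 0 0 0" --pt "0.002 0.05 0 0 0 0" --pt "0.003 0.07 0 0 0 0" --pt "0.003 0.07 0 0 0 0"

```text
t: 18.5
tool_pos: [0.5149, -0.2499, 0.0783]
tool_rot: [-0.2, -0.234, -0.667, 0.678]
force: [0.9, 0.4, 1.1]
gripper_width: 0.0852
```

Run:
```python
from rel2 import *
p0,R0,s=cur()
print(p0,s["q"].round(2),inc(TG,RG))
```

```text
[ 0.51492607 -0.24990282  0.07830308] [ 0.66  0.11 -0.13  2.25 -0.89  0.34 -0.3 ] [-0.0046, 0.0493, -0.0005, -0.0062, -0.0025, 0.024]
```

Request:
arm_command --pt "-0.002 0.015 0 0 0 0" --pt "-0.004 0.03 0 0 0 0" --pt "-0.0045 0.042 0 0 0 0" --pt "-0.0045 0.049 0 0 0 0" --pt "-0.0045 0.049 0 0 0 0" --pt "-0.0045 0.049 0 0 0 0"

```text
t: 19.1
tool_pos: [0.5477, -0.2531, 0.0448]
tool_rot: [-0.201, -0.236, -0.665, 0.679]
force: [0.7, -0.0, -0.2]
gripper_width: 0.0857
```

Run:
```python
from rel2 import *
p0,R0,s=cur()
print(p0,s["q"].round(2),s["force"].round(1),inc(TG,RG))
for c in("scene","top"):
    k,W=cloud(c);x0,y0=(110,180) if c=="scene" else(270,110)
    cv2.imwrite(f"pics/{c[0]}10.png",cv2.resize(k["color"][y0:y0+110,x0:x0+120],None,fx=5,fy=5))
```

```text
[ 0.54766192 -0.25313681  0.04475327] [ 0.68  0.24 -0.19  2.2  -1.02  0.25 -0.17] [ 0.7 -0.  -0.2] [0.0024, 0.0029, -0.002, -0.0292, -0.0054, -0.0053]
```

View pics/s10.png

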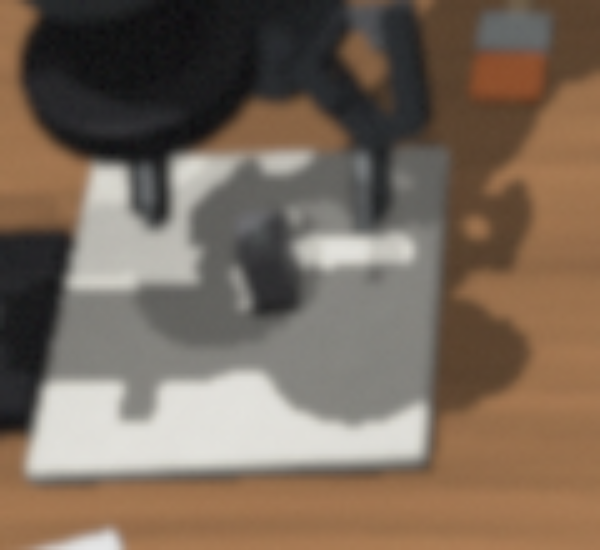

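View pics/t10.png

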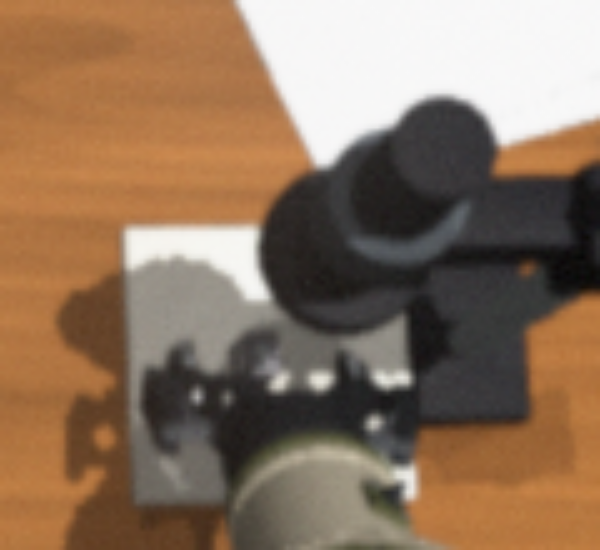

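Request:
arm_command --pt "0.002 0.003 -0.002 0 0 0" --pt "0.002 0.003 -0.002 0 0 0"

```text
t: 19.4
tool_pos: [0.5481, -0.2506, 0.0407]
tool_rot: [-0.201, -0.236, -0.666, 0.679]
force: [0.7, -0.2, 0.3]
gripper_width: 0.0852
```

Request:
arm_command --pt "0 0 0 0 0 0" --pt "0 0 0 0 0 0" --pt "0 0 0 0 0 0" --pt "0 0 0 0 0 0" --pt "0 0 0 0 0 0" --pt "0 0 0 0 0 0" --pt "0 0 0 0 0 0" --pt "0 0 0 0 0 0" --grip 0 --squeeze 30

```text
t: 20.2
tool_pos: [0.5483, -0.251, 0.0409]
tool_rot: [-0.201, -0.236, -0.665, 0.679]
force: [-0.7, 0.6, 1.1]
gripper_width: 0.0195
```

Run:
```python
from rel2 import *
p0,R0,s=cur()
print(p0,s["q"].round(2),s["force"].round(1),s["gripper_width"],inc(TG,RG))
k,W=cloud("scene");x0,y0=(110,180)
cv2.imwrite(f"pics/s11.png",cv2.resize(k["color"][y0:y0+110,x0:x0+120],None,fx=5,fy=5))
```

```text
[ 0.54830293 -0.25099923  0.04093809] [ 0.69  0.25 -0.2   2.2  -1.04  0.24 -0.15] [-0.7  0.6  1.1] 0.01953072481997574 [0.0006, -0.0005, 0.0001, -0.0289, -0.0065, -0.0069]
```

View pics/s11.png

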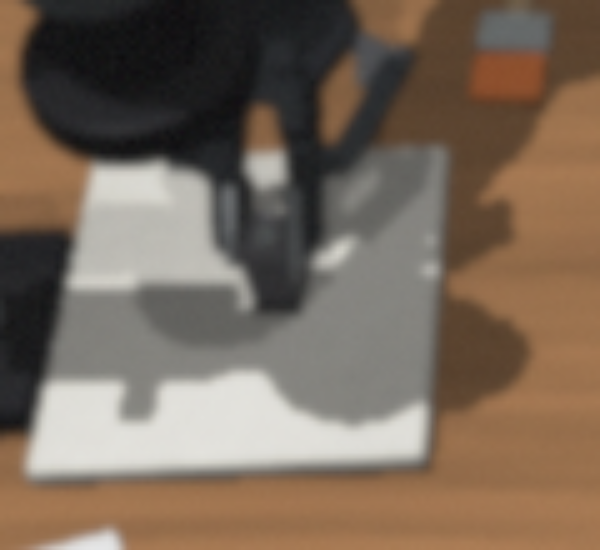

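Request:
arm_command --pt "-0.002 -0.006 0 0 0 0" --pt "-0.002 -0.02 0 0 0 0" --pt "-0.002 -0.045 0 0 0 0" --pt "-0.002 -0.07 0 0 0 0" --pt "-0.002 -0.1 0 0 0 0" --pt "-0.002 -0.12 0 0 0 0" --pt "-0.002 -0.12 0 0 0 0"

```text
t: 20.95
tool_pos: [0.4793, -0.2478, 0.1413]
tool_rot: [-0.202, -0.237, -0.664, 0.679]
force: [0.5, -0.6, -0.7]
gripper_width: 0.0192
```

```bash
cat > plc.py <<'E'
from h import *
G=np.array([.6735,.0899,.120]);AP=np.deg2rad(36)
_,RP=pose([0,0,0],-YR,AP,flip=True)
def P(x,y,z): return G+xr*x/1e3+yr*y/1e3+np.array([0,0,z/1e3-.12])
E
python3 - <<'E'
from plc import *
p0,R0,s=cur()
print(p0,s["q"].round(2),s["force"].round(1),s["gripper_width"])
for p in[(.48,-.2,.2),(.49,-.05,.215),(.50,.08,.215),P(-60,2,205),P(-42,2,200)]:
    print(np.round(p,3),inc(np.array(p),RP))
k,W=cloud("scene");x0,y0=(90,100)
cv2.imwrite(f"pics/s12.png",cv2.resize(k["color"][y0:y0+150,x0:x0+190],None,fx=4,fy=4))
E
```

```text
[ 0.47925876 -0.24783455  0.14132683] [ 0.65 -0.08 -0.07  2.27 -0.7   0.48 -0.49] [ 0.5 -0.6 -0.7] 0.0192269124913767
[ 0.48 -0.2   0.2 ] [-0.0333, -0.0486, -0.0475, 0.1966, 0.3262, -0.0278]
[ 0.49  -0.05   0.215] [-0.0441, -0.0602, -0.1978, 0.1966, 0.3262, -0.0278]
[0.5   0.08  0.215] [-0.0469, -0.0589, -0.3281, 0.1966, 0.3262, -0.0278]
[0.614 0.098 0.205] [-0.1321, 0.0158, -0.3526, 0.1966, 0.3262, -0.0278]
[0.632 0.096 0.2  ] [-0.1437, 0.0304, -0.3517, 0.1966, 0.3262, -0.0278]
```

View pics/s12.png

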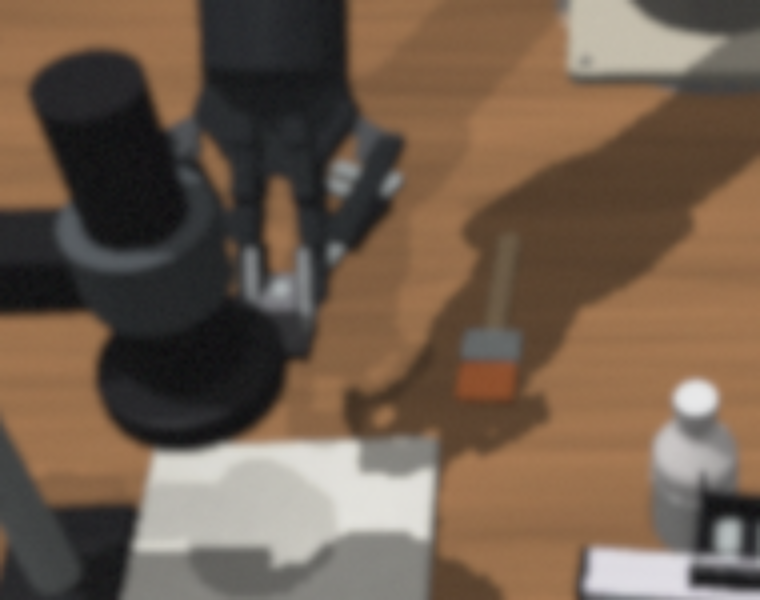

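Request:
arm_command --pt "-0.015 -0.024 -0.015 0 0 0" --pt "-0.033 -0.048 -0.047 0.1 0.1 0" --pt "-0.036 -0.051 -0.085 0.1 0.1 0" --pt "-0.04 -0.054 -0.12 0.1 0.2 0" --pt "-0.042 -0.057 -0.16 0.2 0.3 0" --pt "-0.044 -0.06 -0.198 0.2 0.33 0" --pt "-0.045 -0.06 -0.24 0.2 0.33 0" --pt "-0.046 -0.06 -0.285 0.2 0.33 0" --pt "-0.047 -0.059 -0.328 0.2 0.33 -0.03" --pt "-0.047 -0.059 -0.328 0.2 0.33 -0.03" --pt "-0.047 -0.059 -0.328 0.2 0.33 -0.03"

```text
t: 22.1
tool_pos: [0.5, 0.0818, 0.2128]
tool_rot: [-0.182, -0.252, -0.662, 0.683]
force: [-0.0, -1.0, -0.3]
gripper_width: 0.0193
```

Run:
```python
from plc import *
p0,R0,s=cur()
print(p0,s["q"].round(2),s["force"].round(1),s["gripper_width"])
for p in[(.5,.08,.215),P(-60,2,205),P(-42,2,195)]:
    print(np.round(p,3),inc(np.array(p),RP))
```

```text
[0.50002811 0.08177374 0.21280271] [ 0.75 -0.45 -0.96  2.24 -0.28  0.58 -1.77] [-0.  -1.  -0.3] 0.0192783866396506
[0.5   0.08  0.215] [-0.0014, -0.0017, 0.0018, 0.0272, 0.0086, 0.0328]
[0.614 0.098 0.205] [-0.0861, 0.0716, -0.0282, 0.0272, 0.0086, 0.0328]
[0.632 0.096 0.195] [-0.0948, 0.0903, -0.0281, 0.0272, 0.0086, 0.0328]
```

Request:
arm_command --pt "-0.03 0.02 -0.01 0 0 0" --pt "-0.058 0.045 -0.02 0 0 0" --pt "-0.086 0.071 -0.028 0.03 0 0.03" --pt "-0.095 0.09 -0.028 0.03 0 0.03" --pt "-0.095 0.09 -0.028 0.03 0 0.03" --pt "-0.095 0.09 -0.028 0.03 0 0.03"

```text
t: 22.7
tool_pos: [0.6279, 0.0915, 0.195]
tool_rot: [-0.179, -0.253, -0.659, 0.685]
force: [0.5, -1.3, 1.1]
gripper_width: 0.0196
```

Run:
```python
from plc import *
p0,R0,s=cur()
print(p0,s["q"].round(2),s["force"].round(1),s["gripper_width"])
for p in[P(-40,2,160),P(-40,2,138)]:
    print(np.round(p,3),inc(np.array(p),RP))
for c in("scene","top"):
    k,W=cloud(c);y0,x0=(190,280) if c=="scene" else (80,130)
    cv2.imwrite(f"pics/{c[0]}13.png",cv2.resize(k["color"][y0:y0+110,x0:x0+140],None,fx=5.5,fy=5.5))
    V=W.reshape(-1,3);V=V[~np.isnan(V[:,0])];L=np.c_[(V-G)@xr,(V-G)@yr,V[:,2]]*1e3
    m=(abs(L[:,1])<12)&(L[:,0]>-75)&(L[:,0]<-15)&(L[:,2]>140)&(L[:,2]<220);print(c,m.sum(),np.percentile(L[m],[2,50,98],axis=0).round(1).tolist() if m.sum() else "")
    m=(abs(L[:,1])<35)&(L[:,0]>-95)&(L[:,0]<-3)&(L[:,2]>75)&(L[:,2]<132);print(c,m.sum(),np.percentile(L[m],[1,50,99],axis=0).round(1).tolist() if m.sum() else "")
```

```text
[0.62791748 0.09153052 0.19500725] [ 0.86  0.19 -1.28  1.99  0.79  0.66 -2.58] [ 0.5 -1.3  1.1] 0.01955200972507447
[0.634 0.096 0.16 ] [0.016, 0.0316, -0.0054, -0.0337, -0.0129, 0.0415]
[0.634 0.096 0.138] [0.0288, 0.0495, -0.0054, -0.0337, -0.0129, 0.0415]
scene 329 [[-65.0, -11.5, 168.5], [-38.3, -0.5, 207.4], [-35.5, 11.1, 218.4]]
scene 470 [[-85.9, -25.5, 82.2], [-74.7, 4.3, 91.4], [-39.1, 27.8, 124.2]]
top 64 [[-56.4, -10.1, 206.8], [-42.6, 1.6, 209.7], [-33.3, 9.8, 218.6]]
top 134 [[-86.1, -24.7, 83.2], [-20.5, -14.3, 106.5], [-3.3, 26.9, 128.4]]
```

View pics/s13.png

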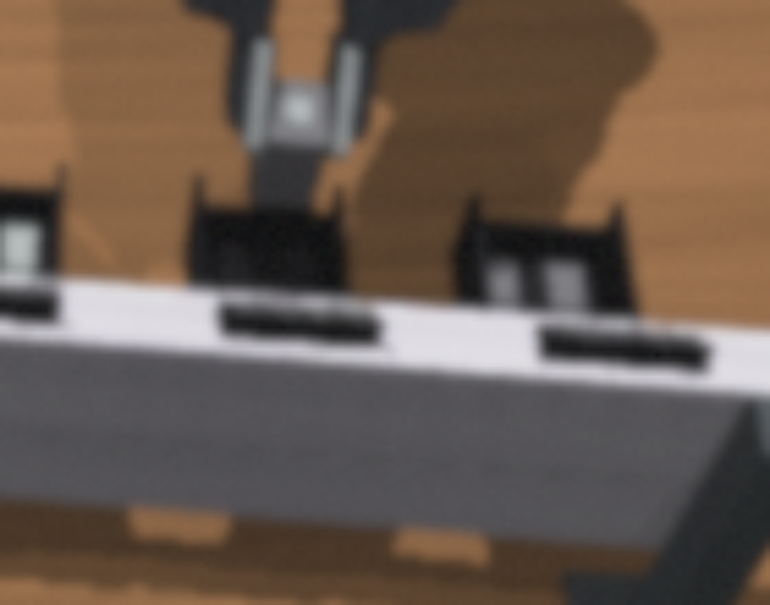

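View pics/t13.png

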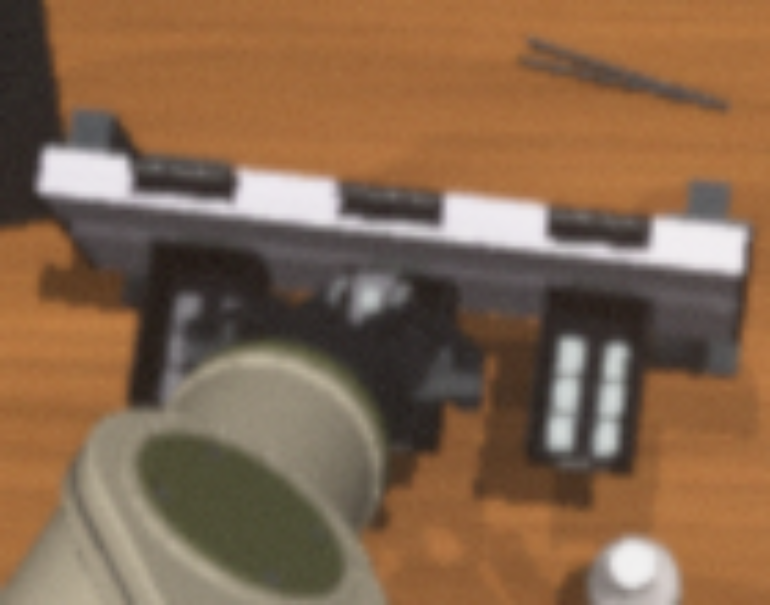

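Run:
```python
from plc import *
_,RQ=pose([0,0,0],.09,AP,flip=True)
for p in[P(-42,2,185),P(-42,2,160)]:
    print(np.round(p,3),inc(np.array(p),RQ))
```

```text
[0.632 0.096 0.185] [0.0023, 0.0082, -0.0045, -0.8242, -1.1631, 0.0679]
[0.632 0.096 0.16 ] [0.0168, 0.0286, -0.0044, -0.8242, -1.1631, 0.0679]
```

Request:
arm_command --pt "0 0 -0.002 -0.3 -0.5 0" --pt "0.001 0.004 -0.004 -0.6 -0.9 0" --pt "0.0023 0.008 -0.0045 -0.82 -1.16 0.07" --pt "0.0023 0.008 -0.0045 -0.82 -1.16 0.07" --pt "0.0023 0.008 -0.0045 -0.82 -1.16 0.07"

```text
t: 23.3
tool_pos: [0.6298, 0.0971, 0.1882]
tool_rot: [0.249, 0.189, 0.679, -0.664]
force: [-1.0, 0.3, -0.2]
gripper_width: 0.019
```

Run:
```python
from plc import *
p0,R0,s=cur()
_,RQ=pose([0,0,0],.09,AP,flip=True)
print(p0,s["q"].round(2),s["force"].round(1),R0.as_matrix().round(2).tolist())
for p in[P(-42,2,160),P(-42,2,138)]:
    print(np.round(p,3),inc(np.array(p),RQ))
```

```text
[0.62980793 0.09708666 0.18820264] [ 1.02  0.22 -1.38  2.02  0.69  0.54 -2.27] [-1.   0.3 -0.2] [[-0.8, 0.59, 0.09], [-0.07, 0.05, -1.0], [-0.59, -0.81, 0.01]]
[0.632 0.096 0.16 ] [0.015, 0.024, 0.0007, -0.043, 0.0104, -0.0195]
[0.632 0.096 0.138] [0.0279, 0.0418, 0.0006, -0.043, 0.0104, -0.0195]
```

Request:
arm_command --pt "0.005 0.008 0 0 0 0" --pt "0.01 0.016 0 0 0 0" --pt "0.015 0.024 0 0 0 0" --pt "0.015 0.024 0 0 0 0" --pt "0.015 0.024 0 0 0 0"

```text
t: 23.8
tool_pos: [0.6323, 0.0987, 0.161]
tool_rot: [0.251, 0.189, 0.679, -0.663]
force: [-0.3, -0.2, -0.9]
gripper_width: 0.0191
```

Run:
```python
from plc import *
p0,R0,s=cur()
_,RQ=pose([0,0,0],.09,AP,flip=True)
print(p0,s["q"].round(2),s["force"].round(1),R0.as_matrix().round(2).tolist())
for p in[P(-42,2,150),P(-42,2,140)]:
    print(np.round(p,3),inc(np.array(p),RQ))
k,W=cloud("scene");cv2.imwrite(f"pics/s14.png",cv2.resize(k["color"][190:300,280:420],None,fx=5.5,fy=5.5))
```

```text
[0.632312   0.09871582 0.16100643] [ 0.89  0.25 -1.26  2.05  0.8   0.51 -2.38] [-0.3 -0.2 -0.9] [[-0.8, 0.59, 0.09], [-0.08, 0.05, -1.0], [-0.59, -0.81, 0.01]]
[0.632 0.096 0.15 ] [0.007, 0.0086, 0.0022, -0.0327, 0.0298, -0.0312]
[0.632 0.096 0.14 ] [0.0129, 0.0166, 0.0022, -0.0327, 0.0298, -0.0312]
```

View pics/s14.png

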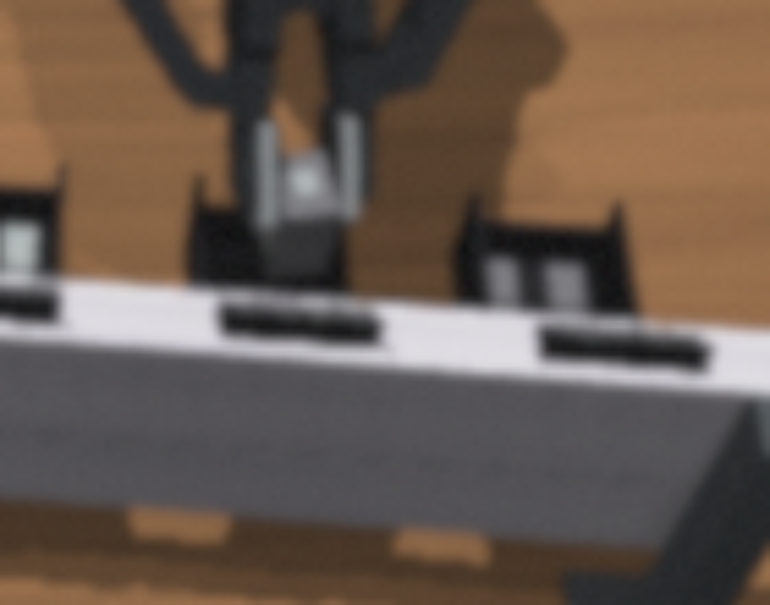

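Request:
arm_command --pt "0.004 0.005 0.003 0 0 0" --pt "0.009 0.011 0.0035 0 0 0" --pt "0.013 0.0165 0.0035 0 0 0" --pt "0.013 0.0165 0.0035 0 0 0" --pt "0.013 0.0165 0.0035 0 0 0"

```text
t: 24.35
tool_pos: [0.6321, 0.0946, 0.1398]
tool_rot: [0.251, 0.189, 0.679, -0.663]
force: [0.2, 0.3, -0.9]
gripper_width: 0.0187
```

Run:
```python
from plc import *
p0,R0,s=cur()
print(p0,[(p0-G)@xr,(p0-G)@yr],s["q"].round(2),s["force"].round(1))
for c in("scene","top"):
    k,W=cloud(c);y0,x0=(190,280) if c=="scene" else (80,130)
    cv2.imwrite(f"pics/{c[0]}15.png",cv2.resize(k["color"][y0:y0+110,x0:x0+140],None,fx=5.5,fy=5.5))
    V=W.reshape(-1,3);V=V[~np.isnan(V[:,0])];L=np.c_[(V-G)@xr,(V-G)@yr,V[:,2]]*1e3
    m=(abs(L[:,1])<18)&(L[:,0]>-75)&(L[:,0]<-15)&(L[:,2]>145)&(L[:,2]<160);print(c,m.sum(),np.percentile(L[m],[2,50,98],axis=0).round(1).tolist() if m.sum() else "")
```

```text
[0.63206727 0.09462856 0.13977877] [np.float64(-0.04170077013151324), np.float64(0.0002766728652018046)] [ 0.83  0.27 -1.2   2.07  0.89  0.48 -2.45] [ 0.2  0.3 -0.9]
scene 216 [[-61.2, -17.2, 146.2], [-40.1, 1.2, 154.1], [-31.7, 16.0, 159.6]]
top 59 [[-54.4, -13.6, 151.7], [-41.0, 2.3, 155.8], [-32.0, 13.2, 159.1]]
```

View pics/s15.png

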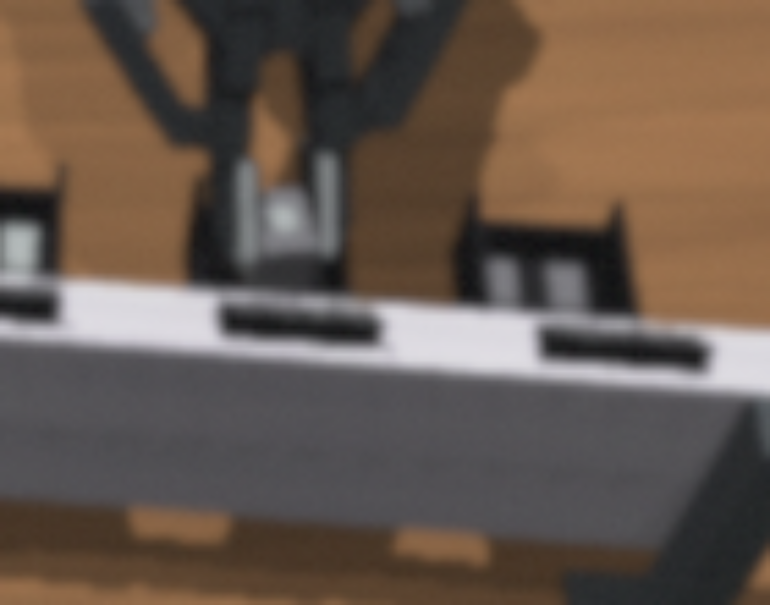

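Request:
arm_command --pt "0 0 0 0 0 0" --pt "0 0 0 0 0 0" --pt "0 0 0 0 0 0" --pt "0 0 0 0 0 0" --pt "0 0 0 0 0 0" --grip 0.6

```text
t: 24.95
tool_pos: [0.6321, 0.0944, 0.1398]
tool_rot: [0.251, 0.189, 0.679, -0.663]
force: [-0.6, 0.4, 0.8]
gripper_width: 0.0514
```

Run:
```python
from plc import *
p0,R0,s=cur();print(p0,s["force"].round(1),s["gripper_width"])
k,W=cloud("scene");cv2.imwrite(f"pics/s16.png",cv2.resize(k["color"][190:300,280:420],None,fx=5.5,fy=5.5))
```

```text
[0.6320912  0.09437942 0.13977588] [-0.6  0.4  0.8] 0.05141117492117363
```

View pics/s16.png

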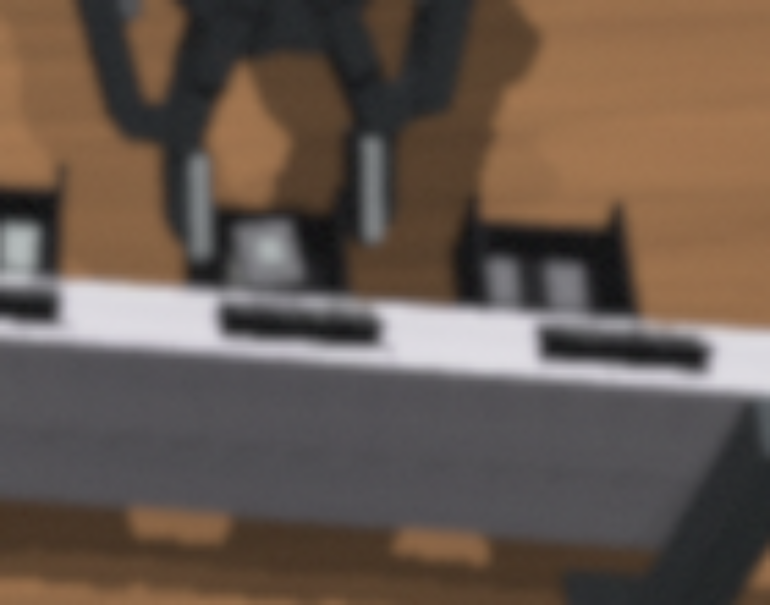

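Request:
arm_command --pt "0 -0.01 0 0 0 0" --pt "0 -0.03 0 0 0 0" --pt "0 -0.055 0 0 0 0" --pt "0 -0.08 0 0 0 0" --pt "0 -0.1 0 0 0 0" --pt "0 -0.1 0 0 0 0" --pt "0 -0.1 0 0 0 0"

```text
t: 25.7
tool_pos: [0.5731, 0.0895, 0.2222]
tool_rot: [0.252, 0.19, 0.679, -0.663]
force: [0.5, 1.1, -0.6]
gripper_width: 0.0515
```

Run:
```python
from chk import *
p,R,s=cur();print(p,s["force"].round(1),s["q"].round(2))
chk("17")
for c in("scene","top"):
    k,W=cloud(c);V=W.reshape(-1,3);V=V[~np.isnan(V[:,0])];L=np.c_[(V-G)@xr,(V-G)@yr,V[:,2]]*1e3
    m=(abs(L[:,1])<20)&(L[:,0]>-80)&(L[:,0]<-8)&(L[:,2]>122)&(L[:,2]<145);print(c,"relay top",m.sum(),np.percentile(L[m],[3,50,97],axis=0).round(1).tolist() if m.sum() else "")
    for n in("bottle","brush","caliper"):
        for r in ctrl.cut_out(k,n)[:1]:
            mm=r["region"]&(k["range_z"]>0);print(n,round(r["confidence"],2),np.median(W[mm],0).round(3))
    cv2.imwrite(f"pics/{c[0]}18.png",k["color"])
```

```text
[0.57310737 0.08948701 0.22219865] [ 0.5  1.1 -0.6] [ 0.94 -0.24 -1.1   2.11 -0.27  0.51 -1.51]
scene 490 [[-86.7, -25.6, -36.9], [-63.5, -0.2, -7.3], [-34.7, 27.8, 11.4]]
 floor n 75 slope deg -16.7 z at x=-42 -42.0 -84.2 -58.0
 sides y -25.7 28.8 ztop 11.1
top 556 [[-84.7, -24.6, -36.7], [-36.9, 7.7, -20.8], [-3.5, 29.0, 11.6]]
 floor n 185 slope deg 3.2 z at x=-42 -32.5 -77.8 -3.3
 sides y -24.9 29.7 ztop 11.1
scene relay top 143 [[-60.0, -11.2, 123.2], [-45.0, -0.5, 129.5], [-34.5, 9.2, 131.6]]
bottle 0.58 [ 0.535 -0.032  0.079]
brush 0.56 [ 0.391 -0.153  0.008]
caliper 0.6 [ 0.272 -0.266  0.006]
top relay top 78 [[-60.2, -10.4, 126.2], [-49.0, -0.3, 130.7], [-36.0, 10.0, 134.8]]
bottle 0.58 [ 0.514 -0.028  0.085]
brush 0.82 [ 0.382 -0.15   0.009]
caliper 0.67 [ 0.278 -0.267  0.007]
```

View pics/t17.png

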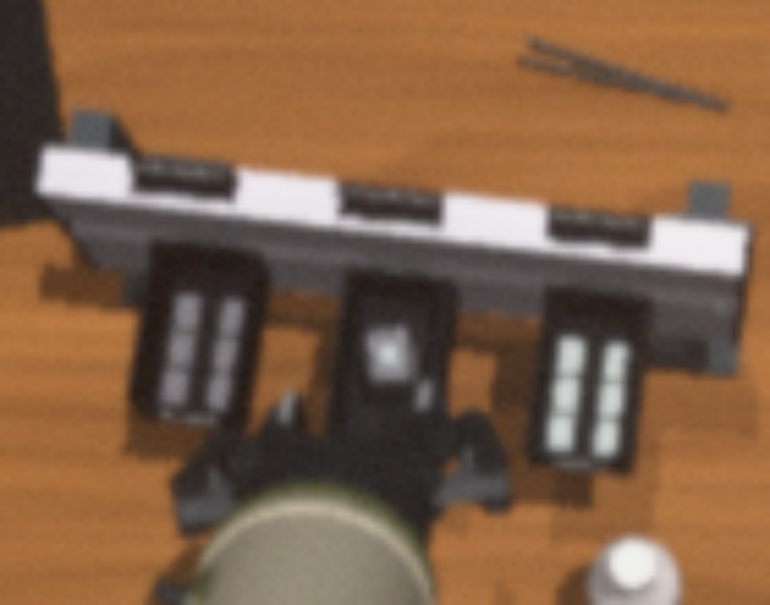

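View pics/s18.png

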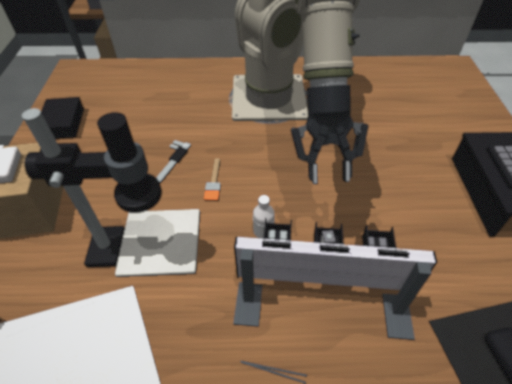

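Both pictures show the relay standing upright in the hung bin (top view px 390,355). The bin is level with its neighbours, the bystanders have not moved, and the gripper is clear of everything. I'm handing in the job.

```bash
python3 -c "
from station import ctrl
print(ctrl.finish_job())"
```

```text
the job is handed in; nothing more can be done
None
```

The bin hangs in the free bay with the relay standing upright inside it, and I handed the job in at about 26 s of the 72 s allowed. No verdict was reported, so success rests on my own last camera checks.

**What I did:**
- **Hanging the bin:** I gripped it by its sides with the tool tilted 42°. I tipped its front up about 46°, fed the hook into the groove, swung it level and let go.
- **Moving the relay:** I took it from under the microscope at a 36° tilt. I released it centred in the bin with about a 20 mm drop.

**Last checks:**
- **Bin position:** it sags about 3° front-down, as expected when home. It is centred about 2 mm from the bay's label holder.
- **Relay:** it is inside the bin, with its top about 130 mm above the bench.
- **Bystanders:** the bottle, brush and caliper moved no more than about 4 mm, which is within measurement noise.
- **Robot:** the gripper had backed well clear, and I felt no microscope contact in the wrist-force readings.

**What disagreed or failed on the way:**
- **Floor slope:** the scene camera's fit of the bin floor gave a wrong slope of about -14 to -17°, because it sees only the front part. I relied on the top camera's 2–4°.
- **Rail face:** its position differed by a few millimetres between measurements. While seating the bin, I pressed briefly on the groove with about 22 N up and 21 N back, then backed off before release.
- **Joint ranges:** a few arm poses stopped short at joint range limits. I turned the tool half round and changed the tilt and heading for the relay.

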